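Cover the sample cups on the warming plate and start it

ROBOT

A 7-joint arm with a two-finger parallel gripper is mounted at the origin on the work surface. World frame = base frame: x ahead of the robot, y to its left, z up, the work surface at z = 0. Lengths are in m, angles in rad, forces in N, time in s.
With the tool pointing down it reaches from about 0.425 to 0.925 m from the base axis. Payload 6.8 kg.
Tool frame: the origin (TCP) lies between the finger pads; the fingertips stand r.tcp_to_tips ahead of it and the grasp point (between the pads) is the TCP (r.tcp_to_tips is the distance from the TCP to the fingertips, in m); z points along the fingers, y is the line along which they close (so a half turn about z gives the same grasp; the last joint's range is limited). The gripper opens to 85 mm and grips with 20 to 120 N. Pads are 22 mm wide; open, the fingers measure 114 mm over their backs; the gripper's body (76 mm by 85 mm) begins 54 mm behind the grasp point. The pads swing forward as they close: fully open they stand 13 mm farther back than shut.
Start: joints at [-1.439, 0.477, 0.022, 1.555, -0.011, 1.109, -0.083], TCP at [0.16, 0.656, 0.25] pointing down, gripper open.
Joint ranges: [-2.96, 2.96], [-0.34, 2.1], [-1.41, 1.46], [0.24, 2.44], [-1.37, 4.51], [0.17, 1.92], [-2.96, 2.96]. Speed limits (rad/s): [2.39, 2.39, 3.14, 3.14, 3.14, 3.14, 3.14].

INTERFACE

Orientations are given as a rotation vector (axis times angle).
In Python, from bench import r gives the robot as it stands.
- The arm moves only by the tool servo_tool, never from a script. Its argument "commands" is a list of rows, each a list of 2 entries, a list of its own where there are three numbers: the shift along the tool's x, y, z normalised to -1 to 1, where 1 is 250 mm, then the turn, a rotation vector about the tool's x, y, z normalised to -1 to 1, where 1 is 90 degrees. In form: [[[dx, dy, dz], [ax, ay, az]], ...]. A call has 1 to 20 rows; each row is the pose to reach, as a shift and turn from the pose commanded when the call began, along the tool's axes at that moment; what a row does not reach only later rows make up. A row lasts 1/10 s, in which the tool goes at most 50 mm and 8.59 degrees, less where a joint would pass 70% of its speed; a pose out of reach is approached as far as the arm can. A call with a number of a shift or a turn outside -1 to 1 is refused whole. A call with a gripper value outside its range is refused whole. "claw" is the closure, from 0 (fully open) to 1 (shut), set as the call begins (left out, the last holds). The fingers move at their own pace and stop on an object; "squeeze" is the grip in N (left out, the last holds). Time passes only in rows, so rows that repeat a pose let the fingers close. It gives the time, the measured TCP pose, the force, the opening and the grip force at its end, in the units of the state.
- r.get_obs(): the state, without advancing time (a new reading comes with each control period).
- r.grab_frame(name): name is "side" or "top" or "wrist"; returns (picture, depth): 480x640x3 uint8, red, green, blue; 480x640 float32, m along the optical axis (not along the pixel's ray), 0 where there is no reading.
- r.camera_model(name): a dict with "fx", "fy", "cx", "cy" (pixels), "extrinsics" (4x4, takes a point from camera to world coordinates); the wrist camera has in their place "hand_eye" (4x4, takes a point from camera to tool coordinates, whose origin is the TCP and whose axes are the flange's). Camera axes: x right, y down, z forward; pixel columns grow to the right and rows downward; lengths in m; the calibration is good to about 2 mm. A picture is of the moment at which its call begins: read the wrist's pose just before it. camera_model takes no time and is no camera call.
- r.hand_in(): hands the job in; it is judged then, once.
Trained networks look in the newest picture that a camera, given by its name, has taken for a name from the list of things; names that differ only in an ending like _2 or _b are one class to them, and where a whole thing is asked for, a point or a joint stands for the part that bears it (a point fixed in the world has none). Each returns a list of dicts, best first, with "confidence" (0 to 1); they miss things now and then, are a little off and sometimes report something else, mostly with a low value. They report only what shows in the picture. A call takes as long as a camera call. They do not tell look-alikes from the thing itself.
- r.boxes_of(camera, target): "uv" ([column, row] in pixels, amid what is visible of it).
- r.mark_of(camera, target): "uv" ([column, row] in pixels: a listed point, or the origin of a listed thing).
The state is a dict: "clock": time; "joints": joint angles; "qvel": joint speeds; "tau": joint torques, N m; "tcp_pos": TCP position; "orientation": TCP orientation; "contact_force": force on the tool from outside, world axes, zero at the start; "moment": the same for the moment, N m; "grip_width": finger opening in m; "gripper_force": force on a finger pad.
Only numpy, scipy, OpenCV 4.12 (cv2) and the standard library are available. Lean on these libraries where they do the work, as an engineer would, in place of code of your own. Each camera call takes 0.05 s, during which the arm holds its last target. There are 200 camera calls.

TASK

Stand every sample cup upright on the aluminium plate of the warmer, clear of its lip, and put the cover of the same colour on each, fully seated and level. Then turn the dial to 60, the long orange tick, and only after that push the power lever over to its far (on) side. There may be two or three cups; a cover whose cup is missing is not needed. Do not disturb the other things on the bench.

Things in the scene. Friction and masses are not known exactly. Their poses are not given: they have to be found in the camera images.
- warmer: white bench warming plate, a fixed box 280 mm (own x) by 330 mm (y). Origin: centre of its underside on the table; z up. Its -x side, towards the robot, is a control strip 105 mm deep, top 45 mm above the table, with the dial and the switch; behind it is the plate.
- plate (a point): centre of the flat bare-aluminium plate surface, 45 mm above the table; axes as the warmer's. The free area is 159 mm (x) by 318 mm (y), edged all round by a lip 5 mm high and 6 mm wide.
- dial (a joint): dial angle in rad: 0 is the scale's first tick (0), growing clockwise from above to 5.0 at the last tick (100): eleven ticks 0.5 rad apart, one every 10; 60 is the long orange tick, 3.0 rad. It stays where it is left (friction about 0.04 N m). A white line on top and down the end of the grip points at the scale; at 0 it points to the warmer's -x.
- dial_grip (a point): on the vertical axis of the dial, 82 mm above the table, at the height to grip: a black bar 14 mm thick, 42 mm long, its top 7 mm above and its foot 17 mm below this point (on a disc 44 mm in diameter). The axes turn with the dial: the bar lies along the point's x, and the white pointer line is on its -x half. The dial's axis is at x -87.5, y -90 mm of the warmer.
- power (a joint): angle in rad of the power switch, a lever with a red ball: 0 leans towards the warmer's -x, off; 1.0 leans to +x, on (its end stop). It swings about an axis along the warmer's y and stays where it is left (friction 0.06 N m).
- power_tip (a point): centre of the red ball, 26 mm in diameter, on the end of a 10 mm rod; 50 mm from the lever's axis, which is at x -90, y 90 mm of the warmer, 67 mm above the table.
- blue_cup: loose blue open-topped metal sample cup, straight sides, 60 mm outer and 52 mm inner diameter, 60 mm high, walls 4 mm, about 0.16 kg; may be absent. Origin: centre of its underside, z up through the mouth. It stands upright on the table at the start.
- blue_cup_rim (a point): centre of the blue cup's mouth, at rim height (60 mm above its underside).
- blue_cover: loose blue cover of the blue cup, about 0.10 kg: a disc 68 mm across, 5 mm thick; under it a steel step 46 mm across, 5 mm deep, that drops into the cup's mouth with 3 mm play all round; on top a black round knob 18 mm across, 24 mm high. Origin: centre of the step's underside; z up through the knob; 34 mm high in all. Starts on the table knob up; present even when its cup is not.
- blue_cover_flange (a point): centre of the underside of the blue cover's disc, 5 mm above its origin: level with the rim when seated.
- yellow_cup: loose yellow open-topped metal sample cup, straight sides, 60 mm outer and 52 mm inner diameter, 60 mm high, walls 4 mm, about 0.16 kg; may be absent. Origin: centre of its underside, z up through the mouth. It stands upright on the table at the start.
- yellow_cup_rim (a point): centre of the yellow cup's mouth, at rim height (60 mm above its underside).
- yellow_cover: loose yellow cover of the yellow cup, about 0.10 kg: a disc 68 mm across, 5 mm thick; under it a steel step 46 mm across, 5 mm deep, that drops into the cup's mouth with 3 mm play all round; on top a black round knob 18 mm across, 24 mm high. Origin: centre of the step's underside; z up through the knob; 34 mm high in all. Starts on the table knob up; present even when its cup is not.
- yellow_cover_flange (a point): centre of the underside of the yellow cover's disc, 5 mm above its origin: level with the rim when seated.
- red_cup: loose red open-topped metal sample cup, straight sides, 60 mm outer and 52 mm inner diameter, 60 mm high, walls 4 mm, about 0.16 kg; may be absent. Origin: centre of its underside, z up through the mouth. It stands upright on the table at the start.
- red_cup_rim (a point): centre of the red cup's mouth, at rim height (60 mm above its underside).
- red_cover: loose red cover of the red cup, about 0.10 kg: a disc 68 mm across, 5 mm thick; under it a steel step 46 mm across, 5 mm deep, that drops into the cup's mouth with 3 mm play all round; on top a black round knob 18 mm across, 24 mm high. Origin: centre of the step's underside; z up through the knob; 34 mm high in all. Starts on the table knob up; present even when its cup is not.
- red_cover_flange (a point): centre of the underside of the red cover's disc, 5 mm above its origin: level with the rim when seated.
- blower: black rubber dust blower standing on the table, 52 mm in diameter, 85 mm high; loose bystander. Origin: centre of its underside.
- sample_box: small flat sample box, white with clear top, 50 by 50 by 24 mm; loose bystander. Origin: centre of its underside.
- mouse: white computer mouse, 105 (x) by 60 by 30 mm; loose bystander. Origin: centre of its underside.
- vial: small amber jar, 32 mm in diameter, 60 mm high; loose bystander. Origin: centre of its underside.
- note_pad: paper note pad, 100 (x) by 150 by 12 mm; loose bystander. Origin: centre of its underside.
- slide_box: blue slide box with clear lid, 92 by 72 by 42 mm; loose bystander. Origin: centre of its underside.
Mind the look-alikes: they are no part of the job. Leave any green look-alike of the red_cup alone.

How it is judged:
On the way, in this order (a step that is already met when the one before it is completed fails the run):
1. every cup present stands on the plate with its own cover seated level on it, let go (x of blue_cup in the frame of plate between -0.052 and 0.052 m and y of blue_cup in the frame of plate between -0.131 and 0.131 m and z of blue_cup in the frame of plate between -0.004 and 0.004 m and angle between each of blue_cup, blue_cover, yellow_cup, yellow_cover, red_cup, red_cover's own z axis and vertical below 0.06 rad and horizontal distance between blue_cover_flange and blue_cup_rim below 0.006 m and z of blue_cover_flange in the frame of blue_cup between 0.0565 and 0.063 m and linear speed of each of blue_cup, yellow_cup, red_cup below 0.02 m/s and contact force between the fingers and blue_cover below 0.1 N and contact force between the fingers and blue_cup below 0.1 N and x of yellow_cup in the frame of plate between -0.052 and 0.052 m and y of yellow_cup in the frame of plate between -0.131 and 0.131 m and z of yellow_cup in the frame of plate between -0.004 and 0.004 m and horizontal distance between yellow_cover_flange and yellow_cup_rim below 0.006 m and z of yellow_cover_flange in the frame of yellow_cup between 0.0565 and 0.063 m and contact force between the fingers and yellow_cover below 0.1 N and contact force between the fingers and yellow_cup below 0.1 N and x of red_cup in the frame of plate between -0.052 and 0.052 m and y of red_cup in the frame of plate between -0.131 and 0.131 m and z of red_cup in the frame of plate between -0.004 and 0.004 m and horizontal distance between red_cover_flange and red_cup_rim below 0.006 m and z of red_cover_flange in the frame of red_cup between 0.0565 and 0.063 m and contact force between the fingers and red_cover below 0.1 N and contact force between the fingers and red_cup below 0.1 N), for 0.2 s.
2. the dial is set to 60 (value of joint dial between 2.85 and 3.15 rad), for 0.2 s.
3. the power lever is thrown on (value of joint power above 0.8 rad), for 0.2 s.
At the end, for the whole second after the job is handed in: Each cup present upright (0.06 rad) on the plate, centre 27 mm or more inside the lip; its own cover centred on it within 6 mm, level within 0.06 rad, disc on the rim within 3.5 mm; dial at 3.0 rad within 0.15; power lever beyond 0.8 rad; all released and at rest (all of step 1 and all of step 2 and value of joint power above 0.8 rad); the robot touches nothing.
It fails at once if a bystander is pushed more than 40 mm or knocked over (distance of any of blower, sample_box, mouse, vial, note_pad, slide_box from where it was at the start of the episode above 0.04 m or angle between any of blower, sample_box, mouse, vial, note_pad, slide_box's own z axis and vertical above 0.6 rad).
Of blue_cup, yellow_cup, red_cup only 2 to 3 are there at a start; the rules pass over those that are not, and their reading is None.
At some moment in a run one of blue_cup, yellow_cup, red_cup, blue_cover, yellow_cover, red_cover may be knocked a few centimetres aside while the robot is not near it.
Once in a run the grip may slacken for a moment while it holds something.
It also fails if it takes over 210 s, if anything falls off the work surface, if the arm or the gripper's body presses on something with over 40 N, if the wrist force passes 120 N, or if a joint passes its speed limit or range.

## Working session

There is one attempt and no reset: what is moved stays moved. The work goes in short steps, Python scripts to look and compute and a tool call to move; the robot and the scene stay as the last step left them, time stands still between calls to the robot, and variables do not carry over. Pictures are saved under pics/ and viewed, at most 14 in all, crops included, and the job is handed in when it is done.

Besides the shell and the picture viewer there is one more tool, called after "Request:" by a JSON object that holds its "op" and its "data". servo_tool: Moves the arm, as the interface text tells. Scaled input: -1 to 1 covers 250 mm each way for a shift and 90 degrees each way for a turn. Its arguments: {"type":"object","properties":{"commands":{"type":"array"},"claw":{"type":"number"},"squeeze":{"type":"number"}},"required":["commands"]}

```bash
ls; mkdir -p pics; cat > h.py <<'E'
import numpy as np, cv2
from scipy.spatial.transform import Rotation as R
from bench import r
def T_cam(name):
    m=r.camera_model(name)
    if 'extrinsics' in m: return m,np.array(m['extrinsics'])
    o=r.get_obs(); T=np.eye(4); T[:3,:3]=R.from_rotvec(o['orientation']).as_matrix(); T[:3,3]=o['tcp_pos']
    return m,T@np.array(m['hand_eye'])
def cloud(name):
    m,T=T_cam(name); im,d=r.grab_frame(name)
    v,u=np.mgrid[:480,:640]
    P=np.stack([(u-m['cx'])/m['fx']*d,(v-m['cy'])/m['fy']*d,d],-1)@T[:3,:3].T+T[:3,3]
    P[d==0]=np.nan
    return im,d,P
def save(n,im): cv2.imwrite('pics/'+n,cv2.cvtColor(np.ascontiguousarray(im),cv2.COLOR_RGB2BGR))
def ray_z(name,uv,z,mt=None):
    m,T=mt or T_cam(name); q=T[:3,:3]@np.array([(uv[0]-m['cx'])/m['fx'],(uv[1]-m['cy'])/m['fy'],1]); return T[:3,3]+q*(z-T[2,3])/q[2]
E
python3 - <<'E'
from h import *
o=r.get_obs(); print({k:np.round(v,3) for k,v in o.items()}, r.tcp_to_tips)
for c in ['top','side']:
    im,d,P=cloud(c); save(c+'0.png',im); np.savez('/tmp/'+c,im=im,P=P)
    print(c,np.round(np.array(r.camera_model(c)['extrinsics']),2).tolist())
    for t in ['warmer','dial_grip','power_tip','plate']+[a+b for a in('blue','yellow','red') for b in('_cup_rim','_cover_flange')]:
        if c=='top':
            print(t,[(np.round(x['uv']).tolist(),round(x['confidence'],2),np.round(P[int(x['uv'][1]),int(x['uv'][0])],3).tolist()) for x in r.mark_of(c,t)[:3]])
print(np.round(np.array(r.camera_model('wrist')['hand_eye']),3).tolist())
E
```

```text
pics
{'clock': np.float64(0.0), 'joints': array([-1.439,  0.478,  0.022,  1.556, -0.011,  1.109, -0.083]), 'qvel': array([-0.001, -0.001, -0.001, -0.003,  0.001,  0.001, -0.001]), 'tau': array([-1.0000e-03, -5.9647e+01,  1.6080e+00, -2.8119e+01,  1.3000e-02,
        1.0000e-02,  0.0000e+00]), 'tcp_pos': array([0.16 , 0.655, 0.249]), 'orientation': array([-3.760e-01, -3.119e+00,  3.000e-03]), 'contact_force': array([-1.053, -1.116,  1.217]), 'moment': array([ 0.021, -0.019,  0.073]), 'gripper_force': np.float64(0.0), 'grip_width': np.float64(0.085)} 0.019
top [[0.01, -1.0, 0.08, 0.46], [-1.0, -0.01, 0.02, -0.06], [-0.02, -0.08, -1.0, 1.29], [0.0, 0.0, 0.0, 1.0]]
warmer [([340.0, 182.0], 0.32, [0.698, -0.088, 0.007])]
dial_grip [([246.0, 277.0], 0.81, [0.449, 0.142, 0.078]), ([475.0, 272.0], 0.47, [0.469, -0.426, 0.049])]
power_tip [([435.0, 281.0], 0.59, [0.442, -0.336, 0.007])]
plate [([220.0, 216.0], 0.67, [0.603, 0.221, 0.043])]
blue_cup_rim [([339.0, 180.0], 0.91, [0.707, -0.083, 0.003]), ([386.0, 277.0], 0.65, [0.454, -0.207, 0.03])]
blue_cover_flange [([349.0, 234.0], 0.76, [0.559, -0.112, 0.035]), ([424.0, 233.0], 0.6, [0.569, -0.308, 0.006]), ([219.0, 238.0], 0.55, [0.545, 0.222, 0.043])]
yellow_cup_rim []
yellow_cover_flange []
red_cup_rim [([440.0, 281.0], 0.91, [0.445, -0.349, 0.003]), ([480.0, 226.0], 0.84, [0.587, -0.456, -0.003])]
red_cover_flange [([431.0, 228.0], 0.66, [0.582, -0.323, 0.008]), ([410.0, 159.0], 0.31, [0.759, -0.268, 0.016])]
side [[0.88, -0.31, 0.37, 0.11], [-0.48, -0.58, 0.65, -0.75], [0.01, -0.75, -0.66, 0.81], [0.0, 0.0, 0.0, 1.0]]
[[-0.0, -0.945, -0.327, 0.084], [1.0, -0.0, 0.001, -0.0], [-0.001, -0.327, 0.945, -0.124], [0.0, 0.0, 0.0, 1.0]]
```

View pics/top0.png

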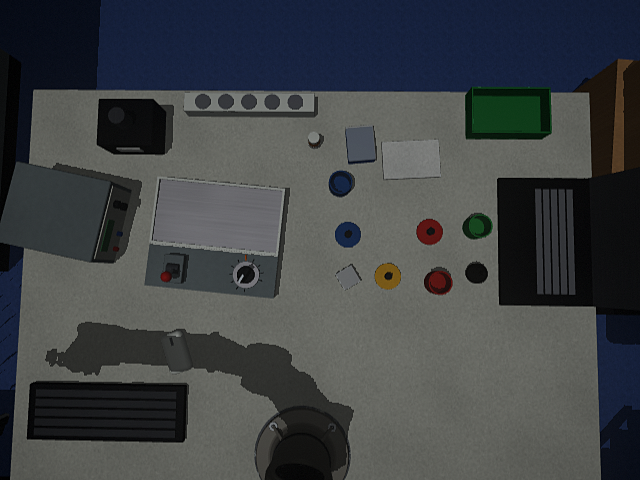

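View pics/side0.png

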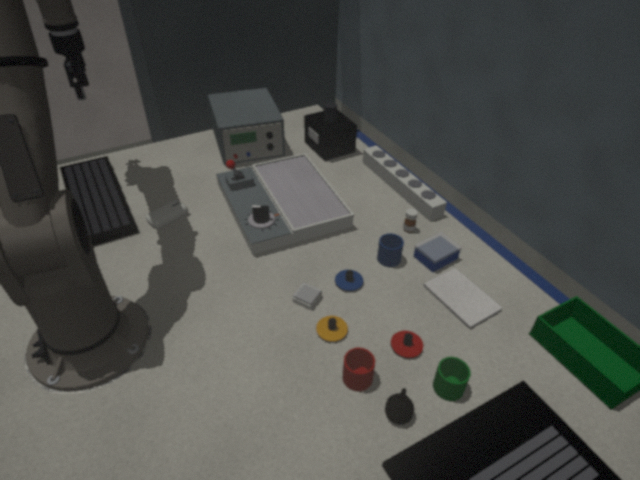

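The top view shows the blue cup at (341,183), red cup (438,281), blue cover (348,234), red cover (430,231) and the green look-alike at (477,226). There is no yellow cup. The warmer has its dial at (245,274) and its lever at (170,268), with the ball on the robot side. The side view agrees.

```bash
cat >> h.py <<'E'
def fitc(p):
    A=np.c_[2*p,np.ones(len(p))]; s=np.linalg.lstsq(A,(p**2).sum(1),rcond=None)[0]; return s[:2],np.sqrt(s[2]+s[:2]@s[:2])
def masks(im):
    h=cv2.cvtColor(im,cv2.COLOR_RGB2HSV); H,S,V=[h[...,i].astype(int) for i in range(3)]
    ok=(S>90)&(V>35)
    return {'red':ok&((H<8)|(H>172)),'blue':ok&(H>104)&(H<125),'yellow':ok&(H>14)&(H<32)}
def blobs(im,P,xyb=None):
    for c,m in masks(im).items():
        n,L,st,ce=cv2.connectedComponentsWithStats(m.astype(np.uint8))
        for i in range(1,n):
            if st[i,4]<120: continue
            p=P[L==i]; p=p[~np.isnan(p[:,0])]
            if len(p)<50 or p[:,0].max()>1.1 or np.ptp(p[:,0])>.2: continue
            z=np.percentile(p[:,2],95); q=p[abs(p[:,2]-z)<.006]
            mr=cv2.minEnclosingCircle(q[:,:2].astype(np.float32))
            print(c,np.round(ce[i]).tolist(),'n',st[i,4],'ztop',round(z,4),'encl',np.round(mr[0],4),round(mr[1],4),'mean',np.round(q[:,:2].mean(0),4))
E
python3 - <<'E'
from h import *
for c in ['top','side']:
    d=np.load('/tmp/%s.npz'%c); im,P=d['im'],d['P']; print(c); blobs(im,P)
    f=P.reshape(-1,3); w=f[(abs(f[:,2]-.045)<.008)&(f[:,0]>.4)&(f[:,0]<.76)&(f[:,1]>-.03)&(f[:,1]<.41)]
    hist,xe,ye=np.histogram2d(w[:,0],w[:,1],bins=[90,110],range=[[.4,.76],[-.03,.41]])
    n,L,st,ce=cv2.connectedComponentsWithStats((hist>0).astype(np.uint8)); k=1+st[1:,4].argmax()
    w=np.array([p for p in w if L[min(89,int((p[0]-.4)/.004)),min(109,int((p[1]+.03)/.004))]==k])
    mr=cv2.minAreaRect(w[:,:2].astype(np.float32)); print('warmer',mr, np.median(w[:,2]))
    t=f[(f[:,0]>.4)&(f[:,0]<.5)&(f[:,1]>-.1)&(f[:,1]<-.05)]; print('table z',np.nanmedian(t[:,2]))
E
```

```text
top
red [429.0, 232.0] n 490 ztop 0.0136 encl [ 0.5696 -0.3204] 0.0338 mean [ 0.5694 -0.3202]
red [439.0, 282.0] n 375 ztop 0.0617 encl [ 0.4384 -0.3368] 0.0305 mean [ 0.4403 -0.3361]
blue [341.0, 183.0] n 317 ztop 0.0619 encl [ 0.6891 -0.0877] 0.0301 mean [ 0.6873 -0.0866]
blue [347.0, 234.0] n 475 ztop 0.0133 encl [ 0.5602 -0.1088] 0.0333 mean [ 0.5605 -0.1087]
yellow [387.0, 276.0] n 511 ztop 0.0138 encl [ 0.4536 -0.2128] 0.0337 mean [ 0.4536 -0.2121]
warmer ((0.5478160381317139, 0.23064817488193512), (0.3330909311771393, 0.28067827224731445), 85.03092956542969) 0.044956370438640425
table z 0.000249531702787964
side
red [407.0, 345.0] n 620 ztop 0.013 encl [ 0.5698 -0.3228] 0.0355 mean [ 0.5671 -0.3252]
red [358.0, 368.0] n 1092 ztop 0.0605 encl [ 0.4376 -0.3382] 0.0307 mean [ 0.4381 -0.341 ]
blue [434.0, 261.0] n 237 ztop 0.0284 encl [ 0.791  -0.1446] 0.0502 mean [ 0.7698 -0.1612]
blue [348.0, 281.0] n 304 ztop 0.0126 encl [ 0.5578 -0.1117] 0.0332 mean [ 0.5564 -0.1153]
yellow [332.0, 329.0] n 600 ztop 0.0146 encl [ 0.4525 -0.2149] 0.0348 mean [ 0.4512 -0.2174]
warmer ((0.547764778137207, 0.22985631227493286), (0.33887410163879395, 0.28217417001724243), 85.06623077392578) 0.04569632758459319
table z 0.0008102088129218199
```

```bash
python3 - <<'E'
from h import *
d=np.load('/tmp/top.npz'); im=d['im']
big=cv2.resize(im[235:300,140:295],None,fx=5,fy=5,interpolation=cv2.INTER_CUBIC); save('wz.png',cv2.convertScaleAbs(big,alpha=1.4))
E
```

```text
(no output)
```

View pics/wz.png

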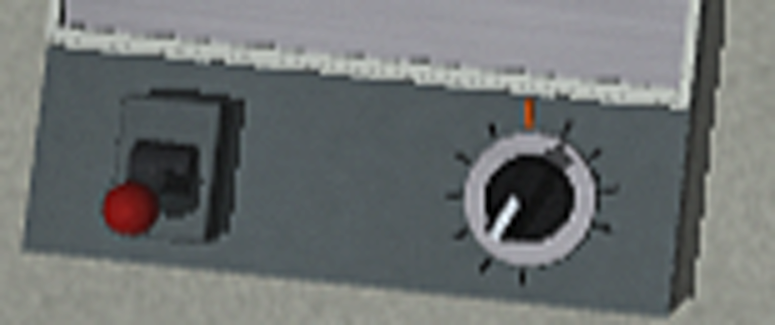

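The dial pointer sits between the 10 and 20 ticks. The orange tick is at 12 o'clock, slightly left of the warmer's +x as expected. The lever leans towards the robot, so it is off. The poses are known, so I'll add a move calculator and go to the blue cup.

```bash
cat >> h.py <<'E'
def to(*way):
    """way: (x,y,z,psi_deg) ; psi=angle of tool y axis in world; tool down. prints rows numbers"""
    o=r.get_obs(); p0=o['tcp_pos']; R0=R.from_rotvec(o['orientation'])
    print('at',np.round(p0,4),'psi',round(np.degrees(np.arctan2(*R0.as_matrix()[[1,0],[1,1]])),1),'w',round(float(o['grip_width']),4),'gf',round(float(o['gripper_force']),1),'t',round(float(o['clock']),2),'F',np.round(o['contact_force'],1),'j',np.round(o['joints'],2))
    for x,y,z,psi in way:
        c,s=np.cos(np.radians(psi)),np.sin(np.radians(psi))
        Rt=R.from_matrix(np.array([[-s,c,0],[c,s,0],[0,0,-1]]).T)
        d=R0.inv().apply(np.array([x,y,z])-p0)/.25; a=(R0.inv()*Rt).as_rotvec()/(np.pi/2)
        print((x,y,z,psi),'->',np.round(d,3).tolist(),np.round(a,3).tolist(),'rows',int(np.ceil(max(np.linalg.norm(d)*5,np.linalg.norm(a)*90/8.59))))
E
sed -i 's/Rt=R.from_matrix(np.array(\[\[-s,c,0\],\[c,s,0\],/Rt=R.from_matrix(np.array([[s*-1,c,0],[c,s,0],/' h.py
python3 -c "
from h import *
print(R.from_rotvec(r.get_obs()['orientation']).as_matrix().round(3))
to((.38,.35,.25,83),(.689,-.088,.25,83))"
```

```text
[[-0.971  0.238 -0.   ]
 [ 0.238  0.971 -0.   ]
 [ 0.    -0.    -1.   ]]
at [0.1603 0.6557 0.2503] psi 76.3 w 0.0854 gf 0.0 t 0.6 F [ 0.6 -0.9  0.7] j [-1.44  0.48  0.02  1.56 -0.01  1.11 -0.08]
(0.38, 0.35, 0.25, 83) -> [-1.144, -0.979, 0.001] [-0.0, -0.0, -0.075] rows 8
(0.689, -0.088, 0.25, 83) -> [-2.761, -2.387, 0.001] [-0.0, -0.0, -0.075] rows 19
```

Request:
{"op": "servo_tool", "data": {"commands": [[[-0.92, -0.796, 0], [0, 0, -0.075]], [[-0.92, -0.796, 0], [0, 0, -0.075]], [[-0.92, -0.796, 0], [0, 0, -0.075]], [[-0.92, -0.796, 0], [0, 0, -0.075]], [[-0.92, -0.796, 0], [0, 0, -0.075]], [[-0.92, -0.796, 0], [0, 0, -0.075]], [[-0.92, -0.796, 0], [0, 0, -0.075]], [[-0.92, -0.796, 0], [0, 0, -0.075]]], "claw": 0}}

```text
clock: 1.4
tcp_pos: [0.3377, 0.4065, 0.2507]
orientation: [0.197, 3.135, 0.001]
contact_force: [0.2, 0.4, 0.5]
grip_width: 0.0851
gripper_force: 0.0
```

```bash
python3 -c "
from h import *
to((.5,.16,.25,83),(.689,-.088,.25,83))"
```

```text
at [0.3377 0.4065 0.2507] psi 82.8 w 0.0851 gf 0.0 t 1.4 F [0.2 0.4 0.5] j [-1.07  0.23  0.08  1.91 -0.02  1.    0.47]
(0.5, 0.16, 0.25, 83) -> [-0.768, -0.897, 0.003] [0.0, 0.0, -0.002] rows 6
(0.689, -0.088, 0.25, 83) -> [-1.642, -1.786, 0.002] [0.0, 0.0, -0.002] rows 13
```

Request:
{"op": "servo_tool", "data": {"commands": [[[-0.82, -0.893, 0], [0, 0, 0]], [[-0.82, -0.893, 0], [0, 0, 0]], [[-0.82, -0.893, 0], [0, 0, 0]], [[-0.82, -0.893, 0], [0, 0, 0]], [[-0.82, -0.893, 0], [0, 0, 0]], [[-0.82, -0.893, 0], [0, 0, 0]], [[-0.82, -0.893, 0], [0, 0, 0]], [[-0.82, -0.893, 0], [0, 0, 0]]]}}

```text
clock: 2.2
tcp_pos: [0.5133, 0.1618, 0.2502]
orientation: [0.193, 3.136, 0.0]
contact_force: [-0.8, 0.2, -0.0]
grip_width: 0.0853
gripper_force: 0.0
```

Request:
{"op": "servo_tool", "data": {"commands": [[[-0.82, -0.893, 0], [0, 0, 0]], [[-0.82, -0.893, 0], [0, 0, 0]], [[-0.82, -0.893, 0], [0, 0, 0]], [[-0.82, -0.893, 0], [0, 0, 0]], [[-0.82, -0.893, 0], [0, 0, 0]], [[-0.82, -0.893, 0], [0, 0, 0]], [[-0.82, -0.893, 0], [0, 0, 0]], [[-0.82, -0.893, 0], [0, 0, 0]], [[-0.82, -0.893, 0], [0, 0, 0]]]}}

```text
clock: 3.1
tcp_pos: [0.689, -0.0812, 0.2496]
orientation: [-0.185, -3.135, -0.003]
contact_force: [-0.4, 0.2, 0.1]
grip_width: 0.0856
gripper_force: 0.0
```

```bash
python3 -c "
from h import *
for c in ['top','wrist']:
    im,d,P=cloud(c); print(c); blobs(im,P)
save('w1.png',im)
to((.689,-.088,.1,83),(.689,-.088,.034,83))"
```

```text
top
red [429.0, 232.0] n 488 ztop 0.0138 encl [ 0.5701 -0.3202] 0.0335 mean [ 0.5704 -0.32  ]
red [438.0, 282.0] n 450 ztop 0.0614 encl [ 0.4396 -0.3368] 0.0306 mean [ 0.4403 -0.3367]
yellow [387.0, 276.0] n 513 ztop 0.0141 encl [ 0.4532 -0.2127] 0.0333 mean [ 0.4534 -0.2132]
wrist
red [44.0, 106.0] n 3989 ztop 0.0113 encl [ 0.5715 -0.3221] 0.0344 mean [ 0.5717 -0.3192]
blue [270.0, 65.0] n 4242 ztop 0.0112 encl [ 0.5627 -0.11  ] 0.0331 mean [ 0.562  -0.1097]
blue [307.0, 216.0] n 2931 ztop 0.0604 encl [ 0.6915 -0.0892] 0.0297 mean [ 0.6897 -0.0899]
blue [268.0, 270.0] n 528 ztop 0.0277 encl [ 0.7548 -0.143 ] 0.0333 mean [ 0.7528 -0.1432]
at [ 0.6889 -0.0817  0.2502] psi 83.3 w 0.0856 gf 0.0 t 3.2 F [-1.4  0.1  0.6] j [-0.21  0.53  0.35  1.52 -0.19  1.13  1.64]
(0.689, -0.088, 0.1, 83) -> [-0.004, -0.026, 0.601] [0.001, -0.0, 0.003] rows 4
(0.689, -0.088, 0.034, 83) -> [-0.004, -0.027, 0.865] [0.001, -0.0, 0.003] rows 5
```

View pics/w1.png

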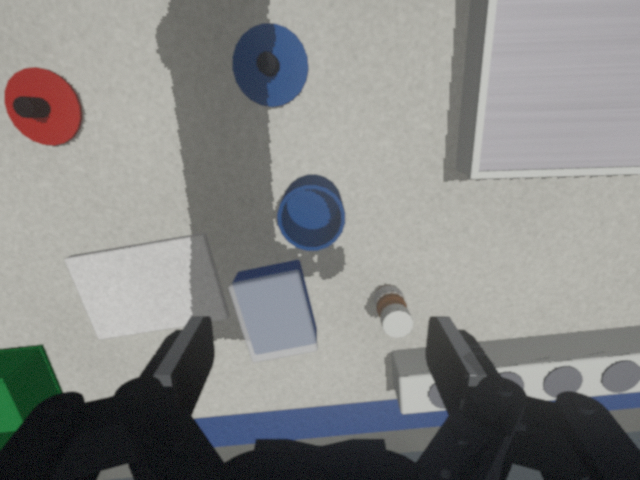

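The wrist view shows the blue cup at (311,215), the slide box at (273,310) with room around it, and both covers knob up.

Request:
{"op": "servo_tool", "data": {"commands": [[[-0.007, -0.027, 0.2], [0, 0, 0]], [[-0.007, -0.027, 0.4], [0, 0, 0]], [[-0.007, -0.027, 0.58], [0, 0, 0]], [[-0.007, -0.027, 0.7], [0, 0, 0]], [[-0.007, -0.027, 0.8], [0, 0, 0]], [[-0.007, -0.027, 0.865], [0, 0, 0]], [[-0.007, -0.027, 0.865], [0, 0, 0]], [[-0.007, -0.027, 0.865], [0, 0, 0]], [[-0.007, -0.027, 0.865], [0, 0, 0]]]}}

```text
clock: 4.1
tcp_pos: [0.6913, -0.0921, 0.036]
orientation: [0.191, 3.133, 0.0]
contact_force: [0.4, 0.4, -0.5]
grip_width: 0.0852
gripper_force: 0.0
```

Request:
{"op": "servo_tool", "data": {"commands": [[[0, 0, 0], [0, 0, 0]], [[0, 0, 0], [0, 0, 0]], [[0, 0, 0], [0, 0, 0]], [[0, 0, 0], [0, 0, 0]], [[0, 0, 0], [0, 0, 0]], [[0, 0, 0], [0, 0, 0]], [[0, 0, 0], [0, 0, 0]], [[0, 0, 0], [0, 0, 0]], [[0, 0, 0], [0, 0, 0]], [[0, 0, 0], [0, 0, 0]]], "claw": 1, "squeeze": 60}}

```text
clock: 5.1
tcp_pos: [0.6911, -0.0921, 0.0358]
orientation: [0.191, 3.133, 0.001]
contact_force: [-1.6, 1.0, 6.4]
grip_width: 0.0593
gripper_force: 64.7
```

```bash
python3 -c "
from h import *
z=r.get_obs()['tcp_pos'][2]
to((.69,-.0885,z+.085,83),(.64,.036,z+.085,83),(.5945,.161,z+.085,83),(.5945,.161,z+.047,83))"
```

```text
at [ 0.6911 -0.0921  0.0358] psi 83.0 w 0.0593 gf 64.7 t 5.1 F [-1.6  1.   6.4] j [-0.14  0.76  0.28  1.65 -0.28  0.76  1.71]
(0.69, -0.0885, np.float64(0.12080092535135509), 83) -> [0.005, 0.014, -0.34] [0.0, 0.002, 0.0] rows 2
(0.64, 0.036, np.float64(0.12080092535135509), 83) -> [0.264, 0.484, -0.34] [0.0, 0.002, 0.0] rows 4
(0.5945, 0.161, np.float64(0.12080092535135509), 83) -> [0.506, 0.958, -0.341] [0.0, 0.002, 0.0] rows 6
(0.5945, 0.161, np.float64(0.08280092535135508), 83) -> [0.506, 0.958, -0.189] [0.0, 0.002, 0.0] rows 6
```

Request:
{"op": "servo_tool", "data": {"commands": [[[0, 0, -0.1], [0, 0, 0]], [[0, 0, -0.24], [0, 0, 0]], [[0, 0, -0.34], [0, 0, 0]], [[0.07, 0.13, -0.34], [0, 0, 0]], [[0.14, 0.26, -0.34], [0, 0, 0]], [[0.21, 0.39, -0.34], [0, 0, 0]], [[0.28, 0.52, -0.34], [0, 0, 0]], [[0.35, 0.65, -0.34], [0, 0, 0]], [[0.42, 0.78, -0.34], [0, 0, 0]], [[0.48, 0.9, -0.34], [0, 0, 0]], [[0.506, 0.958, -0.34], [0, 0, 0]], [[0.506, 0.958, -0.34], [0, 0, 0]], [[0.506, 0.958, -0.34], [0, 0, 0]]]}}

```text
clock: 6.4
tcp_pos: [0.5941, 0.1596, 0.1192]
orientation: [0.193, 3.135, -0.001]
contact_force: [-0.4, -1.9, -1.5]
grip_width: 0.0593
gripper_force: 65.1
```

```bash
python3 -c "
from h import *
im,d,P=cloud('top'); blobs(im,P)
to((.5945,.161,.0875,83),(.5945,.161,.0815,83))"
```

```text
red [429.0, 232.0] n 490 ztop 0.0139 encl [ 0.5695 -0.3209] 0.0334 mean [ 0.5692 -0.3213]
red [438.0, 282.0] n 452 ztop 0.0611 encl [ 0.4393 -0.337 ] 0.0302 mean [ 0.4407 -0.3363]
blue [347.0, 234.0] n 475 ztop 0.0138 encl [ 0.5603 -0.1089] 0.0333 mean [ 0.5607 -0.1091]
yellow [387.0, 276.0] n 513 ztop 0.0134 encl [ 0.4535 -0.2129] 0.0339 mean [ 0.4535 -0.2123]
at [0.5943 0.1586 0.1192] psi 82.9 w 0.0592 gf 65.1 t 6.45 F [ 0.2 -0.7 -1.8] j [-0.59  0.54  0.31  1.83 -0.22  0.8   1.28]
(0.5945, 0.161, 0.0875, 83) -> [0.0, 0.01, 0.127] [-0.001, 0.001, -0.001] rows 1
(0.5945, 0.161, 0.0815, 83) -> [0.0, 0.01, 0.151] [-0.001, 0.001, -0.001] rows 1
```

Request:
{"op": "servo_tool", "data": {"commands": [[[0, 0.01, 0.05], [0, 0, 0]], [[0, 0.01, 0.1], [0, 0, 0]], [[0, 0.01, 0.13], [0, 0, 0]], [[0, 0.01, 0.145], [0, 0, 0]], [[0, 0.01, 0.153], [0, 0, 0]], [[0, 0.01, 0.153], [0, 0, 0]], [[0, 0.01, 0.153], [0, 0, 0]]]}}

```text
clock: 7.15
tcp_pos: [0.5941, 0.1631, 0.0808]
orientation: [0.192, 3.135, -0.0]
contact_force: [-0.2, -0.8, -0.5]
grip_width: 0.0591
gripper_force: 65.2
```

Request:
{"op": "servo_tool", "data": {"commands": [[[0, 0, 0], [0, 0, 0]], [[0, 0, 0], [0, 0, 0]], [[0, 0, 0], [0, 0, 0]], [[0, 0, 0], [0, 0, 0]], [[0, 0, 0], [0, 0, 0]], [[0, 0, 0], [0, 0, 0]], [[0, 0, -0.1], [0, 0, 0]], [[0, 0, -0.3], [0, 0, 0]], [[0, 0, -0.5], [0, 0, 0]], [[0, 0, -0.6], [0, 0, 0]], [[0, 0, -0.6], [0, 0, 0]]], "claw": 0}}

```text
clock: 8.25
tcp_pos: [0.5964, 0.1639, 0.2356]
orientation: [0.192, 3.128, 0.006]
contact_force: [-0.1, 0.4, -0.3]
grip_width: 0.0857
gripper_force: 0.0
```

```bash
python3 -c "
from h import *
to((.5605,-.109,.23,83))"
```

```text
at [0.5964 0.1639 0.2356] psi 83.0 w 0.0857 gf 0.0 t 8.25 F [-0.1  0.4 -0.3] j [-0.64  0.41  0.36  1.74 -0.16  1.02  1.23]
(0.5605, -0.109, 0.23, 83) -> [0.009, -1.101, 0.018] [0.003, 0.005, -0.0] rows 6
```

Request:
{"op": "servo_tool", "data": {"commands": [[[0.008, -0.2, 0.02], [0, 0, 0]], [[0.008, -0.4, 0.02], [0, 0, 0]], [[0.008, -0.6, 0.02], [0, 0, 0]], [[0.008, -0.8, 0.02], [0, 0, 0]], [[0.008, -0.95, 0.02], [0, 0, 0]], [[0.008, -1, 0.02], [0, 0, 0]], [[0.008, -1, 0.02], [0, 0, 0]], [[0.008, -1, 0.02], [0, 0, 0]], [[0.008, -1, 0.02], [0, 0, 0]]]}}

```text
clock: 9.15
tcp_pos: [0.5618, -0.082, 0.2253]
orientation: [-0.186, -3.135, -0.001]
contact_force: [0.3, -0.2, 0.1]
grip_width: 0.0857
gripper_force: 0.0
```

```bash
python3 -c "
from h import *
for c in ['top','wrist']:
    im,d,P=cloud(c); print(c); blobs(im,P)
to((.561,-.109,.1,83),(.561,-.109,.031,83))"
```

```text
top
red [429.0, 232.0] n 490 ztop 0.0132 encl [ 0.5691 -0.3208] 0.034 mean [ 0.5692 -0.3201]
red [438.0, 282.0] n 419 ztop 0.0613 encl [ 0.4384 -0.3368] 0.0303 mean [ 0.4408 -0.3361]
blue [238.0, 217.0] n 326 ztop 0.1069 encl [0.592  0.1639] 0.0296 mean [0.5926 0.163 ]
yellow [387.0, 276.0] n 508 ztop 0.0137 encl [ 0.4534 -0.2128] 0.0336 mean [ 0.4532 -0.2127]
wrist
red [19.0, 107.0] n 2655 ztop 0.0471 encl [ 0.4501 -0.318 ] 0.0208 mean [ 0.4511 -0.312 ]
red [75.0, 244.0] n 3204 ztop 0.0113 encl [ 0.5719 -0.322 ] 0.0342 mean [ 0.5699 -0.3188]
blue [290.0, 209.0] n 3366 ztop 0.0112 encl [ 0.5621 -0.1102] 0.0331 mean [ 0.5607 -0.1097]
blue [635.0, 243.0] n 435 ztop 0.1057 encl [0.595  0.1385] 0.0182 mean [0.5945 0.1353]
blue [288.0, 389.0] n 1080 ztop 0.0284 encl [ 0.7899 -0.1397] 0.0503 mean [ 0.7543 -0.1415]
yellow [152.0, 103.0] n 4722 ztop 0.0113 encl [ 0.4559 -0.2139] 0.0339 mean [ 0.4549 -0.2125]
at [ 0.5618 -0.0825  0.2255] psi 83.2 w 0.0856 gf 0.0 t 9.25 F [-0.3 -0.5  0. ] j [-0.3   0.34  0.43  1.87 -0.17  0.97  1.65]
(0.561, -0.109, 0.1, 83) -> [-0.009, -0.106, 0.502] [0.0, -0.0, 0.002] rows 3
(0.561, -0.109, 0.031, 83) -> [-0.01, -0.106, 0.778] [0.0, -0.0, 0.002] rows 4
```

Request:
{"op": "servo_tool", "data": {"commands": [[[-0.013, -0.1, 0.2], [0, 0, 0]], [[-0.013, -0.1, 0.38], [0, 0, 0]], [[-0.013, -0.1, 0.54], [0, 0, 0]], [[-0.013, -0.1, 0.64], [0, 0, 0]], [[-0.013, -0.1, 0.68], [0, 0, 0]], [[-0.013, -0.1, 0.68], [0, 0, 0]], [[-0.013, -0.1, 0.68], [0, 0, 0]], [[-0.013, -0.1, 0.68], [0, 0, 0]]]}}

```text
clock: 10.05
tcp_pos: [0.563, -0.1097, 0.0575]
orientation: [0.191, 3.133, 0.0]
contact_force: [-0.1, 0.1, 0.3]
grip_width: 0.0855
gripper_force: 0.0
```

```bash
python3 -c "
from h import *
to((.562,-.1097,.033,83))"
```

```text
at [ 0.563  -0.1097  0.0575] psi 83.0 w 0.0855 gf 0.0 t 10.05 F [-0.1  0.1  0.3] j [-0.17  0.59  0.34  1.96 -0.31  0.64  1.81]
(0.562, -0.1097, 0.033, 83) -> [0.004, -0.0, 0.098] [0.0, 0.002, 0.0] rows 1
```

Request:
{"op": "servo_tool", "data": {"commands": [[[0.004, 0, 0.05], [0, 0, 0]], [[0.004, 0, 0.098], [0, 0, 0]], [[0.004, 0, 0.098], [0, 0, 0]], [[0.004, 0, 0.098], [0, 0, 0]]]}}

```text
clock: 10.45
tcp_pos: [0.5602, -0.1096, 0.0307]
orientation: [-0.192, -3.134, -0.0]
contact_force: [-0.1, 0.2, -0.0]
grip_width: 0.0854
gripper_force: 0.0
```

Request:
{"op": "servo_tool", "data": {"commands": [[[0, 0, 0], [0, 0, 0]], [[0, 0, 0], [0, 0, 0]], [[0, 0, 0], [0, 0, 0]], [[0, 0, 0], [0, 0, 0]], [[0, 0, 0], [0, 0, 0]], [[0, 0, 0], [0, 0, 0]], [[0, 0, 0], [0, 0, 0]], [[0, 0, 0], [0, 0, 0]], [[0, 0, 0], [0, 0, 0]], [[0, 0, 0], [0, 0, 0]], [[0, 0, 0], [0, 0, 0]], [[0, 0, 0], [0, 0, 0]], [[0, 0, 0], [0, 0, 0]], [[0, 0, 0], [0, 0, 0]]], "claw": 1, "squeeze": 50}}

```text
clock: 11.85
tcp_pos: [0.5608, -0.1096, 0.0316]
orientation: [0.192, 3.135, 0.0]
contact_force: [-0.5, 1.3, 5.3]
grip_width: 0.0163
gripper_force: 48.8
```

```bash
python3 -c "
from h import *
z=r.get_obs()['tcp_pos'][2]
to((.562,-.1097,z+.16,83),(.594,.14,z+.16,83))"
```

```text
at [ 0.5608 -0.1096  0.0316] psi 83.0 w 0.0163 gf 48.8 t 11.85 F [-0.5  1.3  5.3] j [-0.16  0.63  0.32  1.97 -0.33  0.59  1.83]
(0.562, -0.1097, np.float64(0.19162296613911664), 83) -> [-0.005, 0.0, -0.64] [0.0, 0.0, 0.0] rows 4
(0.594, 0.14, np.float64(0.19162296613911664), 83) -> [-0.01, 1.007, -0.64] [0.0, 0.0, 0.0] rows 6
```

Request:
{"op": "servo_tool", "data": {"commands": [[[0, 0, -0.1], [0, 0, 0]], [[0, 0, -0.25], [0, 0, 0]], [[0, 0, -0.42], [0, 0, 0]], [[0, 0.07, -0.55], [0, 0, 0]], [[0, 0.2, -0.62], [0, 0, 0]], [[0, 0.35, -0.64], [0, 0, 0]], [[0, 0.5, -0.64], [0, 0, 0]], [[0, 0.65, -0.64], [0, 0, 0]], [[-0.005, 0.78, -0.64], [0, 0, 0]], [[-0.01, 0.9, -0.64], [0, 0, 0]], [[-0.01, 1, -0.64], [0, 0, 0]], [[-0.01, 1, -0.64], [0, 0, 0]], [[-0.01, 1, -0.64], [0, 0, 0]]]}}

```text
clock: 13.15
tcp_pos: [0.5931, 0.1386, 0.1906]
orientation: [-0.189, -3.135, 0.001]
contact_force: [-0.4, -0.7, 0.3]
grip_width: 0.0162
gripper_force: 48.9
```

```bash
python3 -c "
from h import *
for c in ['top','wrist']:
    im,d,P=cloud(c); print(c); blobs(im,P)
save('w2.png',im)
to((.594,.1635,.145,83),(.594,.1635,.132,83))"
```

```text
top
red [429.0, 232.0] n 491 ztop 0.0136 encl [ 0.5691 -0.3205] 0.0338 mean [ 0.5697 -0.3201]
red [438.0, 282.0] n 446 ztop 0.0616 encl [ 0.4395 -0.3369] 0.0302 mean [ 0.441  -0.3343]
blue [246.0, 223.0] n 127 ztop 0.2307 encl [0.5741 0.1132] 0.0082 mean [0.5741 0.1132]
yellow [387.0, 276.0] n 513 ztop 0.0142 encl [ 0.4532 -0.2129] 0.0337 mean [ 0.4532 -0.2123]
wrist
blue [333.0, 273.0] n 12441 ztop 0.1703 encl [0.5937 0.1366] 0.0336 mean [0.5798 0.1385]
blue [319.0, 370.0] n 555 ztop 0.1902 encl [0.6031 0.1357] 0.0082 mean [0.6017 0.1342]
at [0.5933 0.1368 0.191 ] psi 82.9 w 0.0162 gf 48.9 t 13.25 F [-0.2 -0.1 -0.4] j [-0.62  0.45  0.38  1.8  -0.2   0.93  1.3 ]
(0.594, 0.1635, 0.145, 83) -> [0.01, 0.107, 0.184] [-0.001, -0.0, -0.001] rows 2
(0.594, 0.1635, 0.132, 83) -> [0.01, 0.107, 0.236] [-0.001, -0.0, -0.001] rows 2
```

View pics/w2.png

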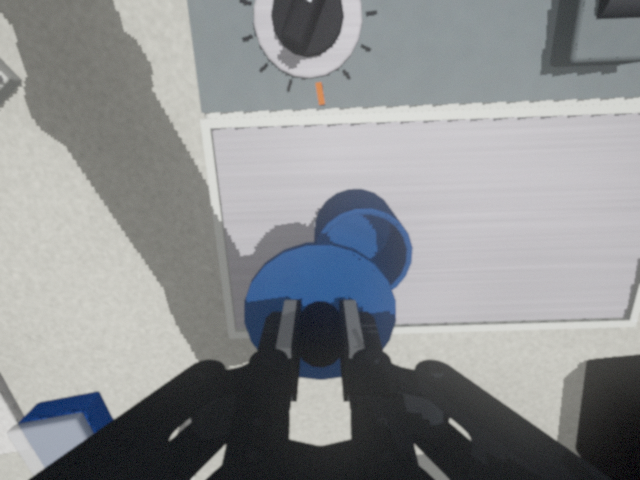

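The cover hangs level in the fingers at (320,310), and the cup's mouth behind it is at (375,245).

Request:
{"op": "servo_tool", "data": {"commands": [[[0, 0.06, 0], [0, 0, 0]], [[0, 0.107, 0], [0, 0, 0]], [[0, 0.107, 0.06], [0, 0, 0]], [[0, 0.107, 0.11], [0, 0, 0]], [[0, 0.107, 0.15], [0, 0, 0]], [[0, 0.107, 0.17], [0, 0, 0]], [[0, 0.107, 0.17], [0, 0, 0]], [[0, 0.107, 0.17], [0, 0, 0]], [[0, 0.107, 0.17], [0, 0, 0]]]}}

```text
clock: 14.15
tcp_pos: [0.5972, 0.1647, 0.1493]
orientation: [0.192, 3.135, 0.001]
contact_force: [0.2, 0.2, -1.1]
grip_width: 0.0162
gripper_force: 48.9
```

```bash
python3 -c "
from h import *
to((.594,.1635,.137,83),(.594,.1635,.1325,83))"
```

```text
at [0.5972 0.1647 0.1493] psi 83.0 w 0.0162 gf 48.9 t 14.15 F [ 0.2  0.2 -1.1] j [-0.63  0.51  0.36  1.8  -0.23  0.86  1.28]
(0.594, 0.1635, 0.137, 83) -> [0.012, -0.006, 0.049] [0.0, 0.001, -0.0] rows 1
(0.594, 0.1635, 0.1325, 83) -> [0.012, -0.006, 0.067] [0.0, 0.001, -0.0] rows 1
```

Request:
{"op": "servo_tool", "data": {"commands": [[[0.012, -0.006, 0], [0, 0, 0]], [[0.012, -0.006, 0.02], [0, 0, 0]], [[0.012, -0.006, 0.04], [0, 0, 0]], [[0.012, -0.006, 0.055], [0, 0, 0]], [[0.012, -0.006, 0.066], [0, 0, 0]], [[0.012, -0.006, 0.066], [0, 0, 0]], [[0.012, -0.006, 0.066], [0, 0, 0]]]}}

```text
clock: 14.85
tcp_pos: [0.5937, 0.1636, 0.1322]
orientation: [-0.192, -3.136, 0.0]
contact_force: [-0.1, -1.0, -2.2]
grip_width: 0.0159
gripper_force: 49.0
```

Request:
{"op": "servo_tool", "data": {"commands": [[[0, 0, 0], [0, 0, 0]], [[0, 0, 0], [0, 0, 0]], [[0, 0, 0], [0, 0, 0]], [[0, 0, 0], [0, 0, 0]], [[0, 0, 0], [0, 0, 0]], [[0, 0, 0], [0, 0, 0]], [[0, 0, 0], [0, 0, 0]], [[0, 0, 0], [0, 0, 0]], [[0, 0, -0.1], [0, 0, 0]], [[0, 0, -0.25], [0, 0, 0]], [[0, 0, -0.4], [0, 0, 0]], [[0, 0, -0.5], [0, 0, 0]], [[0, 0, -0.5], [0, 0, 0]], [[0, 0, -0.5], [0, 0, 0]]], "claw": 0}}

```text
clock: 16.25
tcp_pos: [0.5937, 0.1637, 0.2576]
orientation: [0.191, 3.135, 0.001]
contact_force: [-0.4, 0.5, 0.3]
grip_width: 0.0852
gripper_force: 0.0
```

```bash
cat >> h.py <<'E'
def plane(im,P,col,zr):
    m=masks(im)[col]&(abs(P[...,2]-zr)<.012)
    p=P[m]; A=np.c_[p[:,:2]-p[:,:2].mean(0),np.ones(len(p))]; s=np.linalg.lstsq(A,p[:,2],rcond=None)[0]
    print(col,'n',len(p),'z',round(s[2],4),'tilt',np.round(s[:2],3),'c',np.round(cv2.minEnclosingCircle(p[:,:2].astype(np.float32))[0],4))
E
python3 -c "
from h import *
for c in ['wrist','top']:
    im,d,P=cloud(c); print(c); blobs(im,P)
    plane(im,P,'blue',.11)
    if c=='wrist': save('w3.png',im)
to((.52,-.05,.25,60),(.4395,-.3375,.25,45))"
```

```text
wrist
blue [319.0, 227.0] n 5123 ztop 0.1111 encl [0.5946 0.1628] 0.0335 mean [0.5925 0.1631]
blue n 5072 z 0.1099 tilt [0.002 0.   ] c [0.5946 0.1628]
top
red [429.0, 232.0] n 492 ztop 0.0139 encl [ 0.569  -0.3206] 0.0341 mean [ 0.5699 -0.3215]
red [438.0, 282.0] n 451 ztop 0.0606 encl [ 0.439 -0.337] 0.0304 mean [ 0.4406 -0.3357]
blue [236.0, 222.0] n 291 ztop 0.1149 encl [0.5871 0.164 ] 0.0316 mean [0.5788 0.1654]
yellow [387.0, 276.0] n 513 ztop 0.014 encl [ 0.453  -0.2127] 0.0334 mean [ 0.4534 -0.212 ]
blue n 280 z 0.1098 tilt [0.017 0.001] c [0.5857 0.1647]
at [0.5929 0.1636 0.256 ] psi 83.0 w 0.0854 gf 0.0 t 16.35 F [ 0.1 -1.1 -0.1] j [-0.67  0.39  0.4   1.72 -0.17  1.07  1.23]
(0.52, -0.05, 0.25, 60) -> [0.185, -0.883, 0.025] [-0.001, -0.001, 0.256] rows 5
(0.4395, -0.3375, 0.25, 45) -> [0.365, -2.064, 0.027] [-0.001, -0.001, 0.422] rows 11
```

View pics/w3.png

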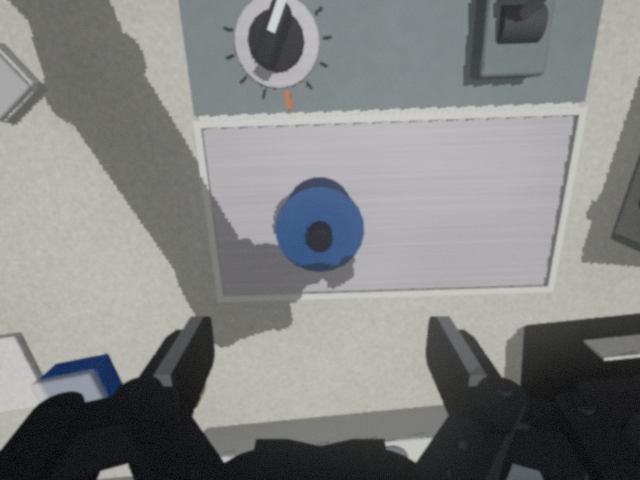

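The blue cover is seated: its disc is level at z 0.110, centred at (319,227). Next is the red cup.

Request:
{"op": "servo_tool", "data": {"commands": [[[0.1, -0.2, 0.02], [0, 0, 0.08]], [[0.15, -0.4, 0.02], [0, 0, 0.15]], [[0.185, -0.6, 0.02], [0, 0, 0.22]], [[0.185, -0.8, 0.02], [0, 0, 0.256]], [[0.185, -0.883, 0.02], [0, 0, 0.256]], [[0.185, -0.883, 0.02], [0, 0, 0.256]], [[0.185, -0.883, 0.02], [0, 0, 0.256]]]}}

```text
clock: 17.05
tcp_pos: [0.5203, -0.0501, 0.2514]
orientation: [-0.816, -3.032, 0.001]
contact_force: [-0.1, 0.1, -0.1]
grip_width: 0.0854
gripper_force: 0.0
```

```bash
python3 -c "
from h import *
to((.445,-.27,.25,45))"
```

```text
at [ 0.5203 -0.0501  0.2514] psi 59.9 w 0.0854 gf 0.0 t 17.05 F [-0.1  0.1 -0.1] j [-0.5   0.25  0.57  1.94 -0.16  1.    1.18]
(0.445, -0.27, 0.25, 45) -> [-0.181, -0.912, 0.006] [-0.001, -0.001, 0.165] rows 5
```

Request:
{"op": "servo_tool", "data": {"commands": [[[-0.04, -0.2, 0], [0, 0, 0.08]], [[-0.08, -0.4, 0], [0, 0, 0.165]], [[-0.12, -0.6, 0], [0, 0, 0.165]], [[-0.16, -0.8, 0], [0, 0, 0.165]], [[-0.181, -0.912, 0], [0, 0, 0.165]], [[-0.181, -0.912, 0], [0, 0, 0.165]], [[-0.181, -0.912, 0], [0, 0, 0.165]], [[-0.181, -0.912, 0], [0, 0, 0.165]]]}}

```text
clock: 17.85
tcp_pos: [0.4471, -0.2677, 0.2517]
orientation: [-1.193, -2.905, -0.001]
contact_force: [0.7, 0.3, 0.4]
grip_width: 0.0855
gripper_force: 0.0
```

```bash
python3 -c "
from h import *
for c in ['top','wrist']:
    im,d,P=cloud(c); print(c); blobs(im,P)
to((.44,-.338,.15,45),(.44,-.338,.036,45))"
```

```text
top
red [429.0, 232.0] n 477 ztop 0.0136 encl [ 0.5701 -0.3205] 0.0336 mean [ 0.5694 -0.3208]
blue [236.0, 216.0] n 533 ztop 0.1133 encl [0.5931 0.1646] 0.034 mean [0.5933 0.1639]
yellow [387.0, 276.0] n 513 ztop 0.0135 encl [ 0.4536 -0.2125] 0.034 mean [ 0.4531 -0.212 ]
wrist
red [263.0, 254.0] n 3886 ztop 0.06 encl [ 0.4412 -0.338 ] 0.0298 mean [ 0.4406 -0.3364]
red [363.0, 311.0] n 2210 ztop 0.0112 encl [ 0.5718 -0.322 ] 0.034 mean [ 0.5693 -0.3206]
blue [604.0, 320.0] n 535 ztop 0.029 encl [ 0.7549 -0.1439] 0.0319 mean [ 0.7528 -0.1421]
blue [6.0, 429.0] n 271 ztop 0.0146 encl [ 0.3865 -0.7324] 0.0032 mean [ 0.3861 -0.7337]
yellow [364.0, 168.0] n 3486 ztop 0.0114 encl [ 0.4555 -0.2145] 0.0336 mean [ 0.4545 -0.2138]
at [ 0.447  -0.2679  0.2519] psi 45.3 w 0.0851 gf 0.0 t 17.95 F [0.5 0.7 0.1] j [-0.18  0.26  0.72  1.95 -0.2   1.    1.43]
(0.44, -0.338, 0.15, 45) -> [-0.178, -0.219, 0.407] [0.0, -0.001, 0.004] rows 3
(0.44, -0.338, 0.036, 45) -> [-0.178, -0.219, 0.863] [0.0, -0.001, 0.004] rows 5
```

Request:
{"op": "servo_tool", "data": {"commands": [[[-0.09, -0.11, 0.1], [0, 0, 0]], [[-0.181, -0.216, 0.25], [0, 0, 0]], [[-0.181, -0.216, 0.35], [0, 0, 0]], [[-0.181, -0.216, 0.45], [0, 0, 0]], [[-0.181, -0.216, 0.6], [0, 0, 0]], [[-0.181, -0.216, 0.72], [0, 0, 0]], [[-0.181, -0.216, 0.82], [0, 0, 0]], [[-0.181, -0.216, 0.863], [0, 0, 0]], [[-0.181, -0.216, 0.863], [0, 0, 0]], [[-0.181, -0.216, 0.863], [0, 0, 0]]]}}

```text
clock: 18.95
tcp_pos: [0.4407, -0.3401, 0.0373]
orientation: [1.198, 2.903, -0.0]
contact_force: [-0.5, -0.7, -0.5]
grip_width: 0.0854
gripper_force: 0.0
```

Request:
{"op": "servo_tool", "data": {"commands": [[[0, 0, 0], [0, 0, 0]], [[0, 0, 0], [0, 0, 0]], [[0, 0, 0], [0, 0, 0]], [[0, 0, 0], [0, 0, 0]], [[0, 0, 0], [0, 0, 0]], [[0, 0, 0], [0, 0, 0]], [[0, 0, 0], [0, 0, 0]], [[0, 0, 0], [0, 0, 0]], [[0, 0, 0], [0, 0, 0]], [[0, 0, 0], [0, 0, 0]]], "claw": 1, "squeeze": 60}}

```text
clock: 19.95
tcp_pos: [0.4409, -0.3405, 0.038]
orientation: [1.198, 2.901, 0.0]
contact_force: [0.3, 0.1, 5.8]
grip_width: 0.058
gripper_force: 64.6
```

```bash
python3 -c "
from h import *
to((.45,-.33,.2,45),(.52,-.13,.2,45))"
```

```text
at [ 0.4409 -0.3405  0.038 ] psi 45.1 w 0.058 gf 64.6 t 19.95 F [0.3 0.1 5.8] j [ 0.16  0.64  0.51  2.01 -0.53  0.62  1.81]
(0.45, -0.33, 0.2, 45) -> [0.002, 0.056, -0.648] [0.001, 0.001, 0.001] rows 4
(0.52, -0.13, 0.2, 45) -> [0.369, 0.821, -0.648] [0.001, 0.001, 0.001] rows 6
```

Request:
{"op": "servo_tool", "data": {"commands": [[[0, 0, -0.1], [0, 0, 0]], [[0, 0, -0.22], [0, 0, 0]], [[0, 0, -0.32], [0, 0, 0]], [[0.05, 0.11, -0.33], [0, 0, 0]], [[0.11, 0.24, -0.33], [0, 0, 0]], [[0.17, 0.38, -0.33], [0, 0, 0]], [[0.23, 0.52, -0.33], [0, 0, 0]], [[0.29, 0.65, -0.33], [0, 0, 0]], [[0.34, 0.76, -0.33], [0, 0, 0]], [[0.369, 0.821, -0.33], [0, 0, 0]], [[0.369, 0.821, -0.33], [0, 0, 0]], [[0.369, 0.821, -0.33], [0, 0, 0]]]}}

```text
clock: 21.15
tcp_pos: [0.5193, -0.1298, 0.1194]
orientation: [1.198, 2.903, -0.0]
contact_force: [-0.6, -0.3, -1.1]
grip_width: 0.0581
gripper_force: 64.7
```

```bash
python3 -c "
from h import *
to((.51,.02,.12,45),(.606,.2905,.2,45),(.606,.2905,.2,83))"
```

```text
at [ 0.5193 -0.1298  0.1194] psi 45.1 w 0.0581 gf 64.7 t 21.15 F [-0.6 -0.3 -1.1] j [-0.36  0.49  0.63  2.04 -0.42  0.75  1.31]
(0.51, 0.02, 0.12, 45) -> [0.449, 0.399, -0.003] [0.0, 0.0, 0.002] rows 4
(0.606, 0.2905, 0.2, 45) -> [0.94, 1.437, -0.323] [0.0, 0.0, 0.002] rows 9
(0.606, 0.2905, 0.2, 83) -> [0.94, 1.437, -0.323] [-0.0, 0.0, -0.421] rows 9
```

Request:
{"op": "servo_tool", "data": {"commands": [[[0.06, 0.07, -0.1], [0, 0, 0]], [[0.13, 0.15, -0.2], [0, 0, 0]], [[0.22, 0.25, -0.3], [0, 0, 0]], [[0.31, 0.35, -0.36], [0, 0, 0]], [[0.4, 0.45, -0.36], [0, 0, 0]], [[0.47, 0.53, -0.36], [0, 0, 0]], [[0.506, 0.568, -0.36], [0, 0, 0]], [[0.506, 0.568, -0.36], [0, 0, 0]], [[0.506, 0.568, -0.36], [0, 0, 0]]]}}

```text
clock: 22.05
tcp_pos: [0.5298, 0.0581, 0.209]
orientation: [1.202, 2.902, -0.002]
contact_force: [1.1, 0.3, -1.1]
grip_width: 0.0582
gripper_force: 64.9
```

```bash
python3 -c "
from h import *
to((.545,.18,.209,55),(.606,.2905,.209,83))"
```

```text
at [0.5298 0.0581 0.209 ] psi 45.0 w 0.0582 gf 64.9 t 22.05 F [ 1.1  0.3 -1.1] j [-0.79  0.35  0.71  1.97 -0.28  0.92  0.84]
(0.545, 0.18, 0.209, 55) -> [0.302, 0.388, -0.0] [-0.001, 0.0, -0.111] rows 3
(0.606, 0.2905, 0.209, 83) -> [0.442, 0.873, -0.001] [-0.001, 0.0, -0.422] rows 5
```

Request:
{"op": "servo_tool", "data": {"commands": [[[0.1, 0.13, 0], [0, 0, -0.04]], [[0.2, 0.26, 0], [0, 0, -0.08]], [[0.302, 0.388, 0], [0, 0, -0.12]], [[0.34, 0.51, 0], [0, 0, -0.2]], [[0.37, 0.63, 0], [0, 0, -0.28]], [[0.4, 0.75, 0], [0, 0, -0.36]], [[0.43, 0.84, 0], [0, 0, -0.422]], [[0.442, 0.873, 0], [0, 0, -0.422]], [[0.442, 0.873, 0], [0, 0, -0.422]], [[0.442, 0.873, 0], [0, 0, -0.422]]]}}

```text
clock: 23.05
tcp_pos: [0.6057, 0.2902, 0.2088]
orientation: [-0.196, -3.135, 0.003]
contact_force: [1.0, -0.6, -1.0]
grip_width: 0.0578
gripper_force: 65.1
```

```bash
python3 -c "
from h import *
to((.606,.2905,.093,83),(.606,.2905,.0835,83))"
```

```text
at [0.6057 0.2902 0.2088] psi 82.8 w 0.0578 gf 65.1 t 23.05 F [ 1.  -0.6 -1. ] j [-0.86  0.54  0.47  1.63 -0.27  1.04  1.13]
(0.606, 0.2905, 0.093, 83) -> [-0.001, 0.002, 0.463] [-0.001, -0.0, -0.002] rows 3
(0.606, 0.2905, 0.0835, 83) -> [-0.001, 0.002, 0.501] [-0.001, -0.0, -0.002] rows 3
```

Request:
{"op": "servo_tool", "data": {"commands": [[[0, 0, 0.13], [0, 0, 0]], [[0, 0, 0.26], [0, 0, 0]], [[0, 0, 0.36], [0, 0, 0]], [[0, 0, 0.43], [0, 0, 0]], [[0, 0, 0.47], [0, 0, 0]], [[0, 0, 0.49], [0, 0, 0]], [[0, 0, 0.5], [0, 0, 0]], [[0, 0, 0.5], [0, 0, 0]], [[0, 0, 0.5], [0, 0, 0]]]}}

```text
clock: 23.95
tcp_pos: [0.6063, 0.2933, 0.085]
orientation: [0.189, 3.135, 0.002]
contact_force: [0.4, -0.6, -1.0]
grip_width: 0.058
gripper_force: 65.0
```

Request:
{"op": "servo_tool", "data": {"commands": [[[0, 0, 0], [0, 0, 0]], [[0, 0, 0], [0, 0, 0]], [[0, 0, 0], [0, 0, 0]], [[0, 0, 0], [0, 0, 0]], [[0, 0, 0], [0, 0, 0]], [[0, 0, 0], [0, 0, 0]], [[0, 0, -0.1], [0, 0, 0]], [[0, 0, -0.3], [0, 0, 0]], [[0, 0, -0.5], [0, 0, 0]], [[0, 0, -0.66], [0, 0, 0]], [[0, 0, -0.66], [0, 0, 0]], [[0, 0, -0.66], [0, 0, 0]]], "claw": 0}}

```text
clock: 25.15
tcp_pos: [0.606, 0.2931, 0.25]
orientation: [0.189, 3.134, 0.002]
contact_force: [-0.5, -0.2, -0.7]
grip_width: 0.0853
gripper_force: 0.0
```

```bash
python3 -c "
from h import *
for c in ['wrist','top']:
    im,d,P=cloud(c); print(c); blobs(im,P)
to((.57,.09,.25,83),(.5705,-.15,.25,83),(.571,-.3215,.2,83))"
```

```text
wrist
red [538.0, 75.0] n 251 ztop 0.0418 encl [0.5165 0.485 ] 0.0072 mean [0.5167 0.4845]
red [319.0, 223.0] n 5067 ztop 0.1052 encl [0.6053 0.2929] 0.03 mean [0.6047 0.2929]
blue [527.0, 125.0] n 162 ztop 0.0417 encl [0.5552 0.4771] 0.0067 mean [0.5553 0.477 ]
blue [149.0, 231.0] n 5538 ztop 0.1109 encl [0.5948 0.1638] 0.0337 mean [0.5926 0.1664]
top
red [186.0, 216.0] n 214 ztop 0.1097 encl [0.6023 0.293 ] 0.0292 mean [0.5915 0.2873]
red [429.0, 232.0] n 489 ztop 0.0134 encl [ 0.5704 -0.3206] 0.0338 mean [ 0.5685 -0.3206]
yellow [387.0, 276.0] n 513 ztop 0.0144 encl [ 0.4531 -0.2131] 0.0336 mean [ 0.4534 -0.2137]
at [0.6047 0.2928 0.2475] psi 83.1 w 0.0857 gf 0.0 t 25.25 F [-0.7 -0.9 -1.7] j [-0.88  0.51  0.49  1.59 -0.26  1.11  1.12]
(0.57, 0.09, 0.25, 83) -> [0.041, -0.822, -0.009] [-0.001, -0.001, 0.001] rows 5
(0.5705, -0.15, 0.25, 83) -> [-0.077, -1.775, -0.008] [-0.001, -0.001, 0.001] rows 9
(0.571, -0.3215, 0.2, 83) -> [-0.161, -2.455, 0.193] [-0.001, -0.001, 0.001] rows 13
```

Request:
{"op": "servo_tool", "data": {"commands": [[[-0.05, -0.2, 0], [0, 0, 0]], [[-0.05, -0.4, 0], [0, 0, 0]], [[-0.05, -0.6, 0], [0, 0, 0]], [[-0.05, -0.8, 0], [0, 0, 0]], [[-0.05, -1, 0], [0, 0, 0]], [[-0.05, -1, 0], [0, 0, 0]]]}}

```text
clock: 25.85
tcp_pos: [0.586, 0.0339, 0.248]
orientation: [-0.207, -3.132, 0.007]
contact_force: [-0.5, 0.2, 0.8]
grip_width: 0.0854
gripper_force: 0.0
```

Request:
{"op": "servo_tool", "data": {"commands": [[[-0.05, -0.2, 0], [0, 0, 0]], [[-0.05, -0.4, 0], [0, 0, 0]], [[-0.05, -0.6, 0], [0, 0, 0]], [[-0.05, -0.8, 0], [0, 0, 0]], [[-0.05, -1, 0], [0, 0, 0]], [[-0.05, -1, 0], [0, 0, 0]]]}}

```text
clock: 26.45
tcp_pos: [0.5668, -0.2151, 0.2481]
orientation: [-0.208, -3.132, 0.007]
contact_force: [-0.4, -0.6, 0.4]
grip_width: 0.0853
gripper_force: 0.0
```

Request:
{"op": "servo_tool", "data": {"commands": [[[-0.05, -0.2, 0], [0, 0, 0]], [[-0.05, -0.38, 0], [0, 0, 0]], [[-0.05, -0.43, 0], [0, 0, 0]], [[-0.05, -0.43, 0], [0, 0, 0]], [[-0.05, -0.43, 0], [0, 0, 0]], [[-0.05, -0.43, 0], [0, 0, 0]]]}}

```text
clock: 27.05
tcp_pos: [0.5706, -0.3121, 0.2482]
orientation: [-0.185, -3.135, -0.003]
contact_force: [0.6, 0.4, -0.4]
grip_width: 0.0853
gripper_force: 0.0
```

```bash
python3 -c "
from h import *
for c in ['wrist','top']:
    im,d,P=cloud(c); print(c); blobs(im,P)
to((.5715,-.322,.06,83),(.5715,-.322,.033,83))"
```

```text
wrist
red [309.0, 203.0] n 3110 ztop 0.0112 encl [ 0.572  -0.3222] 0.0333 mean [ 0.5705 -0.3223]
blue [498.0, 345.0] n 401 ztop 0.0282 encl [ 0.7523 -0.1334] 0.0195 mean [ 0.7522 -0.1365]
yellow [414.0, 60.0] n 4580 ztop 0.0114 encl [ 0.4555 -0.2145] 0.0341 mean [ 0.4549 -0.2151]
top
red [186.0, 212.0] n 322 ztop 0.1061 encl [0.6029 0.2934] 0.0303 mean [0.6051 0.293 ]
red [427.0, 233.0] n 336 ztop 0.0133 encl [ 0.5695 -0.3211] 0.0331 mean [ 0.5649 -0.3161]
blue [236.0, 216.0] n 535 ztop 0.1138 encl [0.5934 0.1643] 0.0338 mean [0.5929 0.1642]
yellow [387.0, 276.0] n 505 ztop 0.0137 encl [ 0.4534 -0.2128] 0.0336 mean [ 0.4532 -0.2122]
at [ 0.5707 -0.3125  0.2487] psi 83.3 w 0.0855 gf 0.0 t 27.15 F [-0.  -0.4  0.9] j [-0.02  0.49  0.6   1.65 -0.31  1.1   2.12]
(0.5715, -0.322, 0.06, 83) -> [-0.008, -0.038, 0.755] [0.001, -0.0, 0.003] rows 4
(0.5715, -0.322, 0.033, 83) -> [-0.008, -0.038, 0.863] [0.001, -0.0, 0.003] rows 5
```

Request:
{"op": "servo_tool", "data": {"commands": [[[-0.008, -0.03, 0.2], [0, 0, 0]], [[-0.008, -0.03, 0.4], [0, 0, 0]], [[-0.008, -0.03, 0.58], [0, 0, 0]], [[-0.008, -0.03, 0.7], [0, 0, 0]], [[-0.008, -0.03, 0.755], [0, 0, 0]], [[-0.008, -0.03, 0.755], [0, 0, 0]], [[-0.008, -0.03, 0.755], [0, 0, 0]], [[-0.008, -0.03, 0.755], [0, 0, 0]]]}}

```text
clock: 27.95
tcp_pos: [0.5724, -0.323, 0.0625]
orientation: [0.189, 3.132, -0.002]
contact_force: [-0.3, 0.5, 0.3]
grip_width: 0.0855
gripper_force: 0.0
```

```bash
python3 -c "
from h import *
to((.572,-.322,.033,83))"
```

```text
at [ 0.5724 -0.323   0.0625] psi 83.1 w 0.0855 gf 0.0 t 27.95 F [-0.3  0.5  0.3] j [ 0.08  0.71  0.49  1.76 -0.45  0.78  2.24]
(0.572, -0.322, 0.033, 83) -> [0.002, 0.004, 0.118] [-0.001, 0.002, 0.001] rows 1
```

Request:
{"op": "servo_tool", "data": {"commands": [[[0.002, 0.004, 0.06], [0, 0, 0]], [[0.002, 0.004, 0.115], [0, 0, 0]], [[0.002, 0.004, 0.115], [0, 0, 0]], [[0.002, 0.004, 0.115], [0, 0, 0]]]}}

```text
clock: 28.35
tcp_pos: [0.5701, -0.321, 0.0307]
orientation: [-0.189, -3.134, -0.001]
contact_force: [0.8, 0.5, 0.3]
grip_width: 0.0855
gripper_force: 0.0
```

Request:
{"op": "servo_tool", "data": {"commands": [[[0, 0, 0], [0, 0, 0]], [[0, 0, 0], [0, 0, 0]], [[0, 0, 0], [0, 0, 0]], [[0, 0, 0], [0, 0, 0]], [[0, 0, 0], [0, 0, 0]], [[0, 0, 0], [0, 0, 0]], [[0, 0, 0], [0, 0, 0]], [[0, 0, 0], [0, 0, 0]], [[0, 0, 0], [0, 0, 0]], [[0, 0, 0], [0, 0, 0]], [[0, 0, 0], [0, 0, 0]], [[0, 0, 0], [0, 0, 0]], [[0, 0, 0], [0, 0, 0]], [[0, 0, 0], [0, 0, 0]]], "claw": 1, "squeeze": 50}}

```text
clock: 29.75
tcp_pos: [0.5708, -0.3214, 0.0319]
orientation: [0.189, 3.135, -0.0]
contact_force: [-0.5, 0.6, 5.9]
grip_width: 0.0159
gripper_force: 48.9
```

```bash
python3 -c "
from h import *
to((.545,-.12,.2,83))"
```

```text
at [ 0.5708 -0.3214  0.0319] psi 83.1 w 0.0159 gf 48.9 t 29.75 F [-0.5  0.6  5.9] j [ 0.1   0.75  0.46  1.77 -0.47  0.73  2.26]
(0.545, -0.12, 0.2, 83) -> [0.199, 0.787, -0.673] [-0.0, 0.0, 0.001] rows 6
```

Request:
{"op": "servo_tool", "data": {"commands": [[[0, 0, -0.1], [0, 0, 0]], [[0, 0, -0.25], [0, 0, 0]], [[0.02, 0.1, -0.4], [0, 0, 0]], [[0.05, 0.22, -0.55], [0, 0, 0]], [[0.09, 0.36, -0.67], [0, 0, 0]], [[0.13, 0.5, -0.71], [0, 0, 0]], [[0.16, 0.64, -0.71], [0, 0, 0]], [[0.19, 0.75, -0.71], [0, 0, 0]], [[0.199, 0.787, -0.71], [0, 0, 0]], [[0.199, 0.787, -0.71], [0, 0, 0]], [[0.199, 0.787, -0.71], [0, 0, 0]]]}}

```text
clock: 30.85
tcp_pos: [0.5448, -0.1213, 0.209]
orientation: [0.191, 3.136, -0.002]
contact_force: [-0.1, -0.7, -0.6]
grip_width: 0.0159
gripper_force: 49.0
```

```bash
python3 -c "
from h import *
to((.545,.1,.21,83),(.6055,.275,.21,83))"
```

```text
at [ 0.5448 -0.1213  0.209 ] psi 83.0 w 0.0159 gf 49.0 t 30.85 F [-0.1 -0.7 -0.6] j [-0.38  0.38  0.61  1.91 -0.26  0.93  1.81]
(0.545, 0.1, 0.21, 83) -> [0.106, 0.879, -0.005] [-0.001, 0.0, 0.0] rows 5
(0.6055, 0.275, 0.21, 83) -> [-0.049, 1.603, -0.006] [-0.001, 0.0, 0.0] rows 9
```

Request:
{"op": "servo_tool", "data": {"commands": [[[0.02, 0.14, 0], [0, 0, 0]], [[0.04, 0.3, 0], [0, 0, 0]], [[0.06, 0.46, 0], [0, 0, 0]], [[0.08, 0.62, 0], [0, 0, 0]], [[0.1, 0.78, 0], [0, 0, 0]], [[0.106, 0.879, 0], [0, 0, 0]]]}}

```text
clock: 31.45
tcp_pos: [0.5454, 0.1029, 0.2089]
orientation: [0.189, 3.136, 0.0]
contact_force: [0.8, -0.3, -1.1]
grip_width: 0.0162
gripper_force: 49.0
```

Request:
{"op": "servo_tool", "data": {"commands": [[[-0.02, 0.14, 0], [0, 0, 0]], [[-0.05, 0.28, 0], [0, 0, 0]], [[-0.08, 0.42, 0], [0, 0, 0]], [[-0.11, 0.56, 0], [0, 0, 0]], [[-0.14, 0.68, 0], [0, 0, 0]], [[-0.155, 0.724, 0], [0, 0, 0]], [[-0.155, 0.724, 0], [0, 0, 0]], [[-0.155, 0.724, 0], [0, 0, 0]], [[-0.155, 0.724, 0], [0, 0, 0]]]}}

```text
clock: 32.35
tcp_pos: [0.6055, 0.2735, 0.2091]
orientation: [-0.194, -3.136, 0.002]
contact_force: [-0.5, -0.3, -1.6]
grip_width: 0.0162
gripper_force: 49.0
```

```bash
python3 -c "
from h import *
for c in ['wrist','top']:
    im,d,P=cloud(c); print(c); blobs(im,P)
to((.6055,.293,.16,83),(.6055,.293,.1325,83))"
```

```text
wrist
red [597.0, 66.0] n 389 ztop 0.0418 encl [0.5166 0.4853] 0.0076 mean [0.5168 0.4843]
red [330.0, 268.0] n 14477 ztop 0.1983 encl [0.5993 0.2738] 0.0217 mean [0.5992 0.2738]
red [320.0, 369.0] n 635 ztop 0.2107 encl [0.6147 0.2719] 0.0087 mean [0.614  0.2723]
blue [581.0, 124.0] n 275 ztop 0.0417 encl [0.5555 0.4772] 0.0073 mean [0.5555 0.4764]
blue [153.0, 247.0] n 7616 ztop 0.1109 encl [0.5952 0.1638] 0.0339 mean [0.5922 0.1665]
blue [6.0, 440.0] n 548 ztop 0.0245 encl [ 0.8265 -0.1032] 0.0105 mean [ 0.8288 -0.1027]
yellow [68.0, 431.0] n 349 ztop 0.0406 encl [ 0.8035 -0.0171] 0.0127 mean [ 0.7984 -0.012 ]
top
red [183.0, 217.0] n 248 ztop 0.2339 encl [0.5894 0.2587] 0.0013 mean [0.5893 0.2585]
yellow [387.0, 276.0] n 512 ztop 0.0136 encl [ 0.4528 -0.2125] 0.0336 mean [ 0.4532 -0.2125]
at [0.6053 0.2745 0.2093] psi 83.0 w 0.0162 gf 49.0 t 32.45 F [-0.1  0.3 -1.8] j [-0.87  0.54  0.51  1.65 -0.29  1.03  1.18]
(0.6055, 0.293, 0.16, 83) -> [0.008, 0.074, 0.197] [-0.0, 0.0, -0.0] rows 2
(0.6055, 0.293, 0.1325, 83) -> [0.008, 0.074, 0.307] [-0.0, 0.0, -0.0] rows 2
```

Request:
{"op": "servo_tool", "data": {"commands": [[[0.008, 0.04, 0], [0, 0, 0]], [[0.008, 0.074, 0.06], [0, 0, 0]], [[0.008, 0.074, 0.13], [0, 0, 0]], [[0.008, 0.074, 0.19], [0, 0, 0]], [[0.008, 0.074, 0.23], [0, 0, 0]], [[0.008, 0.074, 0.23], [0, 0, 0]], [[0.008, 0.074, 0.23], [0, 0, 0]], [[0.008, 0.074, 0.23], [0, 0, 0]]]}}

```text
clock: 33.25
tcp_pos: [0.606, 0.295, 0.1524]
orientation: [0.19, 3.135, 0.001]
contact_force: [0.3, -0.5, -1.2]
grip_width: 0.0162
gripper_force: 49.0
```

```bash
python3 -c "
from h import *
im,d,P=cloud('wrist'); save('w4.png',im)
to((.6055,.293,.1325,83))"
```

```text
at [0.606  0.2951 0.1524] psi 83.1 w 0.0159 gf 49.0 t 33.3 F [ 0.2 -0.4 -1.4] j [-0.87  0.61  0.48  1.67 -0.33  0.94  1.18]
(0.6055, 0.293, 0.1325, 83) -> [0.001, -0.009, 0.08] [0.001, 0.001, 0.001] rows 1
```

View pics/w4.png

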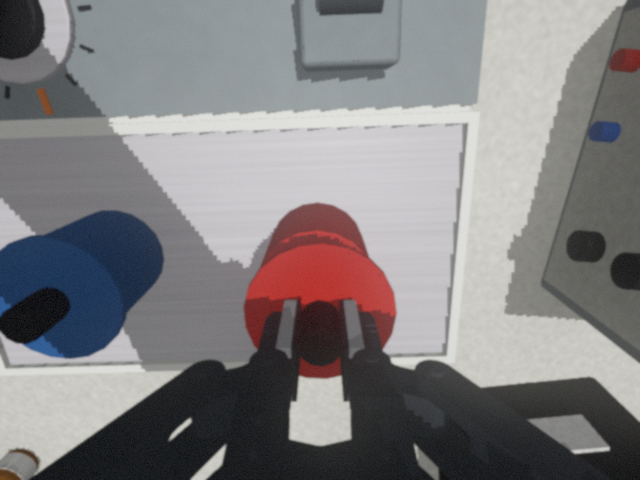

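The red cover hangs level at (320,310) right above the red cup, and the blue assembly at (75,285) is undisturbed. Lowering now.

Request:
{"op": "servo_tool", "data": {"commands": [[[0.001, -0.009, 0], [0, 0, 0]], [[0.001, -0.009, 0.03], [0, 0, 0]], [[0.001, -0.009, 0.055], [0, 0, 0]], [[0.001, -0.009, 0.07], [0, 0, 0]], [[0.001, -0.009, 0.08], [0, 0, 0]], [[0.001, -0.009, 0.08], [0, 0, 0]], [[0.001, -0.009, 0.08], [0, 0, 0]]]}}

```text
clock: 34.0
tcp_pos: [0.6046, 0.2928, 0.132]
orientation: [-0.189, -3.135, -0.0]
contact_force: [-2.4, -0.7, 5.3]
grip_width: 0.016
gripper_force: 49.5
```

Request:
{"op": "servo_tool", "data": {"commands": [[[0, 0, 0], [0, 0, 0]], [[0, 0, 0], [0, 0, 0]], [[0, 0, 0], [0, 0, 0]], [[0, 0, 0], [0, 0, 0]], [[0, 0, 0], [0, 0, 0]], [[0, 0, 0], [0, 0, 0]], [[0, 0, 0], [0, 0, 0]], [[0, 0, 0], [0, 0, 0]], [[0, 0, -0.1], [0, 0, 0]], [[0, 0, -0.25], [0, 0, 0]], [[0, 0, -0.4], [0, 0, 0]], [[0, 0, -0.5], [0, 0, 0]], [[0, 0, -0.5], [0, 0, 0]], [[0, 0, -0.5], [0, 0, 0]]], "claw": 0}}

```text
clock: 35.4
tcp_pos: [0.6049, 0.2929, 0.2569]
orientation: [0.189, 3.135, 0.001]
contact_force: [-0.9, -0.2, -1.0]
grip_width: 0.0856
gripper_force: 0.0
```

```bash
python3 -c "
from h import *
im,d,P=cloud('wrist'); blobs(im,P); plane(im,P,'red',.11); plane(im,P,'blue',.11)
to((.47,.17,.25,83))"
```

```text
red [534.0, 77.0] n 234 ztop 0.0417 encl [0.5169 0.4847] 0.0075 mean [0.5166 0.4845]
red [319.0, 225.0] n 5592 ztop 0.1111 encl [0.6057 0.2921] 0.0338 mean [0.6037 0.2924]
blue [523.0, 126.0] n 155 ztop 0.0418 encl [0.5588 0.4764] 0.0058 mean [0.5554 0.477 ]
blue [153.0, 230.0] n 5196 ztop 0.1109 encl [0.5945 0.164 ] 0.0336 mean [0.5926 0.1664]
red n 5329 z 0.11 tilt [-0.014  0.004] c [0.5491 0.3072]
blue n 4871 z 0.1098 tilt [ 0.002 -0.004] c [0.5945 0.164 ]
at [0.6043 0.2928 0.2557] psi 83.1 w 0.0857 gf 0.0 t 35.45 F [-0.1 -0.2 -0.3] j [-0.9   0.51  0.52  1.58 -0.27  1.12  1.13]
(0.47, 0.17, 0.25, 83) -> [0.474, -0.552, 0.024] [-0.0, -0.001, 0.001] rows 4
```

Both covers are seated: disc tops are at 0.110 and centred on their cups. Next I'll look at the dial from above.

Request:
{"op": "servo_tool", "data": {"commands": [[[0.12, -0.13, 0], [0, 0, 0]], [[0.24, -0.26, 0], [0, 0, 0]], [[0.36, -0.4, 0], [0, 0, 0]], [[0.474, -0.552, 0.024], [0, 0, 0]], [[0.474, -0.552, 0.024], [0, 0, 0]], [[0.474, -0.552, 0.024], [0, 0, 0]], [[0.474, -0.552, 0.024], [0, 0, 0]]]}}

```text
clock: 36.15
tcp_pos: [0.4712, 0.1711, 0.2504]
orientation: [0.187, 3.136, -0.0]
contact_force: [-0.2, 0.8, -0.0]
grip_width: 0.0854
gripper_force: 0.0
```

```bash
python3 -c "
from h import *
mt=T_cam('wrist'); im,d,P=cloud('wrist'); save('w5.png',im)
p=P[(P[...,2]>.083)&(P[...,2]<.094)&(np.hypot(P[...,0]-.453,P[...,1]-.148)<.035)]
print(len(p),'bar top z',np.median(p[:,2]),cv2.minAreaRect(p[:,:2].astype(np.float32)))
g=cv2.cvtColor(im,cv2.COLOR_RGB2GRAY); w=P[(P[...,2]>.083)&(P[...,2]<.094)&(np.hypot(P[...,0]-.453,P[...,1]-.148)<.03)&(g>140)]; print('white',w.mean(0))
print(r.mark_of('wrist','dial_grip')[:2],r.mark_of('wrist','power_tip')[:2])
h=cv2.cvtColor(im,cv2.COLOR_RGB2HSV); o=(h[...,0]>3)&(h[...,0]<22)&(h[...,1]>130)&(abs(P[...,2]-.045)<.006)&(np.hypot(P[...,0]-.453,P[...,1]-.148)<.06); print('orange',o.sum(),P[o].mean(0))
to((.453,.148,.2,51))
"
```

```text
927 bar top z 0.0887950171420373 ((0.45407381653785706, 0.14677420258522034), (0.01402461901307106, 0.042581964284181595), 59.657264709472656)
white [0.44492453 0.15223256 0.08970009]
[{'uv': [290.0, 203.2], 'confidence': 0.61}] [{'uv': [539.3, 175.6], 'confidence': 0.61}]
orange 38 [0.49821697 0.14880096 0.04619828]
at [0.4715 0.171  0.2504] psi 83.2 w 0.0852 gf 0.0 t 36.3 F [-0.   0.8  0.3] j [-0.97  0.2   0.58  1.99 -0.13  0.98  1.12]
(0.453, 0.148, 0.2, 51) -> [0.062, -0.1, 0.202] [-0.0, 0.0, 0.357] rows 4
```

View pics/w5.png

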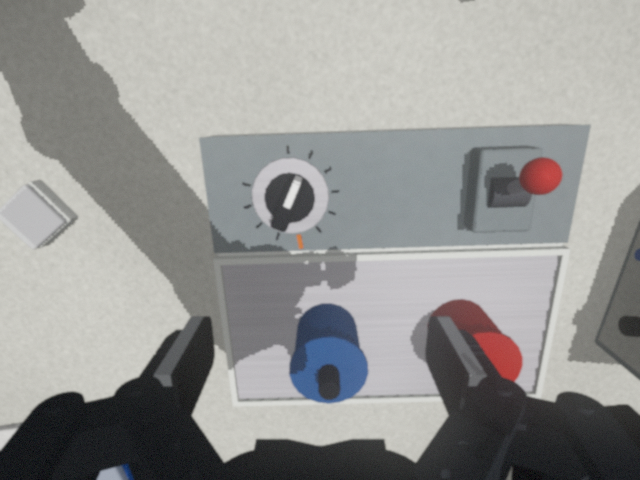

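The wrist view shows the dial at (290,197) with its pointer at about 0.44 rad, and the orange tick at (299,241). The lever ball is at (541,176), off. Both covered cups stand well. I'll descend onto the dial next.

Request:
{"op": "servo_tool", "data": {"commands": [[[0.058, -0.104, 0.1], [0, 0, 0.09]], [[0.058, -0.104, 0.25], [0, 0, 0.18]], [[0.058, -0.104, 0.38], [0, 0, 0.261]], [[0.058, -0.104, 0.48], [0, 0, 0.261]], [[0.058, -0.104, 0.52], [0, 0, 0.261]], [[0.058, -0.104, 0.52], [0, 0, 0.261]], [[0.058, -0.104, 0.52], [0, 0, 0.261]], [[0.058, -0.104, 0.52], [0, 0, 0.261]]]}}

```text
clock: 37.1
tcp_pos: [0.4542, 0.1464, 0.1217]
orientation: [0.823, 3.03, 0.003]
contact_force: [1.0, 0.8, -0.1]
grip_width: 0.0851
gripper_force: 0.0
```

```bash
python3 -c "
from h import *
to((.454,.147,.0865,59.7))
"
```

```text
at [0.4542 0.1464 0.1217] psi 59.6 w 0.0851 gf 0.0 t 37.1 F [ 1.   0.8 -0.1] j [-0.91  0.38  0.58  2.16 -0.33  0.68  0.93]
(0.454, 0.147, 0.0865, 59.7) -> [0.002, 0.001, 0.141] [0.001, 0.001, -0.001] rows 1
```

Request:
{"op": "servo_tool", "data": {"commands": [[[0.002, 0.001, 0.07], [0, 0, 0]], [[0.002, 0.001, 0.135], [0, 0, 0]], [[0.002, 0.001, 0.138], [0, 0, 0]], [[0.002, 0.001, 0.138], [0, 0, 0]]]}}

```text
clock: 37.5
tcp_pos: [0.4533, 0.1466, 0.0868]
orientation: [0.823, 3.031, 0.001]
contact_force: [-0.4, -0.2, 1.5]
grip_width: 0.0854
gripper_force: 0.0
```

Request:
{"op": "servo_tool", "data": {"commands": [[[0, 0, 0], [0, 0, 0]], [[0, 0, 0], [0, 0, 0]], [[0, 0, 0], [0, 0, 0]], [[0, 0, 0], [0, 0, 0]], [[0, 0, 0], [0, 0, 0]], [[0, 0, 0], [0, 0, 0]], [[0, 0, 0], [0, 0, 0]], [[0, 0, 0], [0, 0, 0]], [[0, 0, 0], [0, 0, 0]], [[0, 0, 0], [0, 0, 0]], [[0, 0, 0], [0, 0, 0]], [[0, 0, 0], [0, 0, 0]], [[0, 0, 0], [0, 0, 0]], [[0, 0, 0], [0, 0, 0]]], "claw": 1, "squeeze": 30}}

```text
clock: 38.9
tcp_pos: [0.4533, 0.147, 0.0864]
orientation: [0.823, 3.031, 0.002]
contact_force: [-0.8, 2.9, 5.3]
grip_width: 0.0133
gripper_force: 35.4
```

Request:
{"op": "servo_tool", "data": {"commands": [[[0, 0, 0], [0, 0, 0.08]], [[0, 0, 0], [0, 0, 0.16]], [[0, 0, 0], [0, 0, 0.24]], [[0, 0, 0], [0, 0, 0.32]], [[0, 0, 0], [0, 0, 0.4]], [[0, 0, 0], [0, 0, 0.48]], [[0, 0, 0], [0, 0, 0.56]], [[0, 0, 0], [0, 0, 0.64]], [[0, 0, 0], [0, 0, 0.72]], [[0, 0, 0], [0, 0, 0.8]], [[0, 0, 0], [0, 0, 0.8]], [[0, 0, 0], [0, 0, 0.8]]]}}

```text
clock: 40.1
tcp_pos: [0.4543, 0.1476, 0.0864]
orientation: [2.445, 1.972, 0.004]
contact_force: [3.7, 3.4, 0.6]
grip_width: 0.0129
gripper_force: 34.9
```

```bash
python3 -c "
from h import *
to((.454,.147,.0865,-86.9))
"
```

```text
at [0.4543 0.1476 0.0864] psi -12.2 w 0.0129 gf 34.9 t 40.1 F [3.7 3.4 0.6] j [-1.12  0.55  0.86  2.19 -0.69  0.68  0.02]
(0.454, 0.147, 0.0865, -86.9) -> [-0.003, -0.001, -0.0] [0.001, -0.002, 0.83] rows 9
```

Request:
{"op": "servo_tool", "data": {"commands": [[[0, 0, 0], [0, 0, 0.08]], [[0, 0, 0], [0, 0, 0.16]], [[0, 0, 0], [0, 0, 0.24]], [[0, 0, 0], [0, 0, 0.32]], [[0, 0, 0], [0, 0, 0.4]], [[0, 0, 0], [0, 0, 0.48]], [[0, 0, 0], [0, 0, 0.56]], [[0, 0, 0], [0, 0, 0.64]], [[0, 0, 0], [0, 0, 0.72]], [[0, 0, 0], [0, 0, 0.8]], [[0, 0, 0], [0, 0, 0.83]], [[0, 0, 0], [0, 0, 0.83]], [[0, 0, 0], [0, 0, 0.83]]]}}

```text
clock: 41.4
tcp_pos: [0.4551, 0.1468, 0.0865]
orientation: [3.14, 0.083, 0.007]
contact_force: [7.0, 2.5, -1.5]
grip_width: 0.0133
gripper_force: 34.4
```

```bash
python3 -c "
from h import *
to((.454,.147,.0865,-86.9))
"
```

```text
at [0.4551 0.1468 0.0865] psi -87.0 w 0.0133 gf 34.4 t 41.4 F [ 7.   2.5 -1.5] j [-1.29  0.76  1.17  2.2  -0.99  0.87 -0.99]
(0.454, 0.147, 0.0865, -86.9) -> [-0.005, -0.001, -0.0] [0.0, -0.003, -0.001] rows 1
```

Release, rise and verify the dial.

Request:
{"op": "servo_tool", "data": {"commands": [[[0, 0, 0], [0, 0, 0]], [[0, 0, 0], [0, 0, 0]], [[0, 0, 0], [0, 0, 0]], [[0, 0, 0], [0, 0, 0]], [[0, 0, 0], [0, 0, 0]], [[0, 0, 0], [0, 0, 0]], [[0, 0, 0], [0, 0, 0]], [[0, 0, -0.1], [0, 0, 0]], [[0, 0, -0.3], [0, 0, 0]], [[0, 0, -0.5], [0, 0, 0]], [[0, 0, -0.6], [0, 0, 0]], [[0, 0, -0.6], [0, 0, 0]], [[0, 0, -0.6], [0, 0, 0]]], "claw": 0}}

```text
clock: 42.7
tcp_pos: [0.4526, 0.1469, 0.236]
orientation: [-3.138, -0.081, 0.0]
contact_force: [0.3, 0.6, -1.3]
grip_width: 0.0854
gripper_force: 0.0
```

```bash
python3 -c "
from h import *
im,d,P=cloud('wrist'); save('w6.png',im)
p=P[(P[...,2]>.083)&(P[...,2]<.094)&(np.hypot(P[...,0]-.453,P[...,1]-.148)<.035)]
print(len(p),cv2.minAreaRect(p[:,:2].astype(np.float32)) if len(p)>50 else '')
im,d,P=cloud('top'); blobs(im,P); save('top6.png',cv2.resize(im[180:300,130:300],None,fx=4,fy=4))
p=P[(P[...,2]>.083)&(P[...,2]<.094)&(np.hypot(P[...,0]-.453,P[...,1]-.148)<.035)]
print(len(p),cv2.minAreaRect(p[:,:2].astype(np.float32)) if len(p)>20 else '')
to((.42,.328,.22,-5),)
"
```

```text
955 ((0.45628026127815247, 0.14666733145713806), (0.04275336116552353, 0.013463445007801056), 3.4172353744506836)
red [183.0, 211.0] n 531 ztop 0.1133 encl [0.6038 0.2931] 0.0341 mean [0.6036 0.2928]
blue [236.0, 216.0] n 534 ztop 0.1135 encl [0.5931 0.1644] 0.0338 mean [0.5927 0.1637]
yellow [387.0, 276.0] n 513 ztop 0.0138 encl [ 0.4532 -0.2125] 0.0335 mean [ 0.4534 -0.2126]
3 
at [0.452  0.1464 0.235 ] psi -87.1 w 0.0855 gf 0.0 t 42.8 F [ 0.7 -0.5 -0.1] j [-1.51  0.54  1.45  2.09 -0.61  1.07 -1.28]
(0.42, 0.328, 0.22, -5) -> [-0.091, -0.732, 0.06] [-0.001, 0.001, -0.912] rows 10
```

View pics/w6.png

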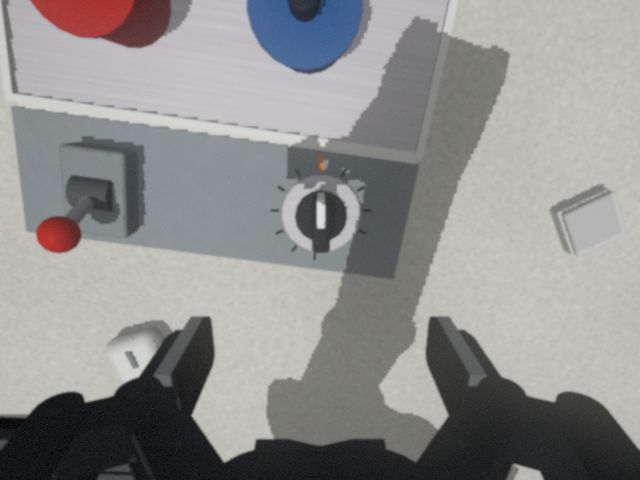

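The dial now reads about 3.0 rad: pointer at (320,200), aligned with the orange tick at (322,160). The lever ball is at (58,234), with a white object (the mouse) near (150,345). Now for the lever.

Request:
{"op": "servo_tool", "data": {"commands": [[[0, 0, 0], [0, 0, -0.08]], [[0, 0, 0], [0, 0, -0.17]], [[0, 0, 0], [0, 0, -0.26]], [[0, 0, 0], [0, 0, -0.35]], [[0, -0.1, 0], [0, 0, -0.44]], [[-0.02, -0.25, 0], [0, 0, -0.53]], [[-0.04, -0.4, 0], [0, 0, -0.62]], [[-0.06, -0.55, 0], [0, 0, -0.71]], [[-0.08, -0.66, 0], [0, 0, -0.8]], [[-0.091, -0.732, 0.06], [0, 0, -0.89]], [[-0.091, -0.732, 0.06], [0, 0, -0.912]], [[-0.091, -0.732, 0.06], [0, 0, -0.912]], [[-0.091, -0.732, 0.06], [0, 0, -0.912]]], "claw": 1}}

```text
clock: 44.1
tcp_pos: [0.4213, 0.3262, 0.2208]
orientation: [2.321, 2.116, -0.002]
contact_force: [1.2, -0.1, -0.3]
grip_width: -0.0
gripper_force: 0.0
```

```bash
python3 -c "
from h import *
for c in ['side','wrist','top']:
    im,d,P=cloud(c)
    m=masks(im)['red']&(P[...,2]>.075)&(P[...,2]<.14)&(np.hypot(P[...,0]-.45,P[...,1]-.33)<.06)
    p=P[m]
    if len(p)>8:
        s=np.linalg.lstsq(np.c_[2*p,np.ones(len(p))],(p**2).sum(1),rcond=None)[0]; print(c,len(p),s[:3].round(4),np.sqrt(s[3]+s[:3]@s[:3]).round(4),p.mean(0).round(4),p.min(0).round(3),p.max(0).round(3))
save('w7.png',cloud('wrist')[0])
to((.40,.332,.15,-5),(.40,.332,.114,-5))
"
```

```text
side 60 [0.4452 0.325  0.117 ] 0.0101 [0.4442 0.3218 0.1198] [0.434 0.312 0.109] [0.455 0.333 0.127]
wrist 1182 [0.4493 0.3241 0.1026] 0.0219 [0.448  0.3305 0.121 ] [0.436 0.312 0.078] [0.466 0.341 0.127]
top 73 [0.4483 0.3289 0.1026] 0.0217 [0.4462 0.3283 0.1215] [0.435 0.317 0.076] [0.459 0.341 0.128]
at [0.4212 0.3273 0.2213] psi -5.1 w -0.0006 gf 0.0 t 44.3 F [ 0.1 -0.4  0.1] j [-1.54  0.41  0.98  1.97 -0.41  0.98 -0.45]
(0.4, 0.332, 0.15, -5) -> [0.011, -0.086, 0.285] [0.0, -0.0, -0.002] rows 2
(0.4, 0.332, 0.114, -5) -> [0.011, -0.086, 0.429] [0.0, -0.0, -0.002] rows 3
```

View pics/w7.png

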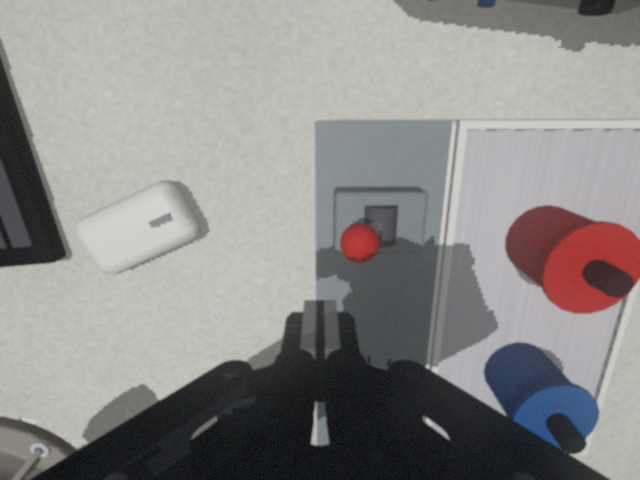

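The wrist view shows the ball at (360,243) ahead of the closed fingers. The mouse at (140,228) is well clear of the path.

Request:
{"op": "servo_tool", "data": {"commands": [[[-0.007, -0.076, 0], [0, 0, 0]], [[-0.007, -0.076, 0.12], [0, 0, 0]], [[-0.007, -0.076, 0.25], [0, 0, 0]], [[-0.007, -0.076, 0.36], [0, 0, 0]], [[-0.007, -0.076, 0.429], [0, 0, 0]], [[-0.007, -0.076, 0.429], [0, 0, 0]], [[-0.007, -0.076, 0.429], [0, 0, 0]]]}}

```text
clock: 45.0
tcp_pos: [0.4022, 0.3278, 0.1143]
orientation: [2.317, 2.121, 0.0]
contact_force: [0.1, 0.1, -0.0]
grip_width: 0.0001
gripper_force: 0.0
```

Request:
{"op": "servo_tool", "data": {"commands": [[[0, 0.03, 0], [0, 0, 0]], [[0, 0.06, 0], [0, 0, 0]], [[0, 0.09, 0], [0, 0, 0]], [[0, 0.12, 0], [0, 0, 0]], [[0, 0.15, 0], [0, 0, 0]], [[0, 0.18, 0], [0, 0, 0]], [[0, 0.2, 0], [0, 0, 0]], [[0, 0.2, 0], [0, 0, 0]], [[0, 0.2, 0], [0, 0, 0]]]}}

```text
clock: 45.9
tcp_pos: [0.4519, 0.3233, 0.1137]
orientation: [2.317, 2.121, 0.0]
contact_force: [0.2, 0.1, -0.0]
grip_width: -0.0002
gripper_force: 0.0
```

```bash
cat > ball.py <<'E'
from h import *
for c in ['side','top']:
    im,d,P=cloud(c)
    p=P[masks(im)['red']&(P[...,2]>.09)&(P[...,2]<.14)&(np.hypot(P[...,0]-.47,P[...,1]-.33)<.06)]
    if len(p)>8: print(c,len(p),p.mean(0).round(4),p.min(0).round(3),p.max(0).round(3))
to((.47,.327,.114,-5))
E
python3 ball.py
```

```text
side 60 [0.4761 0.3181 0.1218] [0.467 0.309 0.108] [0.489 0.329 0.131]
at [0.4515 0.3235 0.1137] psi -5.0 w -0.0 gf 0.0 t 46.0 F [ 0.9 -0.2 -0.3] j [-1.33  0.59  0.81  2.   -0.59  0.8  -0.27]
(0.47, 0.327, 0.114, -5) -> [0.02, 0.073, -0.001] [0.0, 0.0, -0.0] rows 1
```

Request:
{"op": "servo_tool", "data": {"commands": [[[0, 0.015, 0], [0, 0, 0]], [[0, 0.03, 0], [0, 0, 0]], [[0, 0.04, 0], [0, 0, 0]], [[0, 0.045, 0], [0, 0, 0]], [[0, 0.045, 0], [0, 0, 0]]]}}

```text
clock: 46.5
tcp_pos: [0.4629, 0.3226, 0.1137]
orientation: [2.317, 2.122, -0.0]
contact_force: [-1.0, 0.2, -0.5]
grip_width: -0.0
gripper_force: 0.4
```

```bash
python3 ball.py
```

```text
side 57 [0.4854 0.3167 0.1184] [0.476 0.309 0.107] [0.497 0.329 0.128]
top 12 [0.4878 0.3154 0.117 ] [0.478 0.312 0.109] [0.497 0.32  0.123]
at [0.4629 0.3226 0.1138] psi -5.0 w 0.0 gf 0.3 t 46.6 F [-1.9 -0.9 -1.4] j [-1.31  0.6   0.8   1.98 -0.59  0.81 -0.26]
(0.47, 0.327, 0.114, -5) -> [0.02, 0.027, -0.001] [0.0, -0.0, -0.0] rows 1
```

Request:
{"op": "servo_tool", "data": {"commands": [[[0, 0.008, 0], [0, 0, 0]], [[0, 0.014, 0], [0, 0, 0]], [[0, 0.014, 0], [0, 0, 0]], [[0, 0.014, 0], [0, 0, 0]]]}}

```text
clock: 47.0
tcp_pos: [0.465, 0.3224, 0.1136]
orientation: [-2.314, -2.122, 0.003]
contact_force: [-5.6, 0.6, 1.7]
grip_width: -0.0001
gripper_force: 2.7
```

Request:
{"op": "servo_tool", "data": {"commands": [[[0, -0.04, 0], [0, 0, 0]], [[0, -0.12, 0], [0, 0, 0]], [[0, -0.22, 0], [0, 0, 0]], [[0, -0.22, -0.2], [0, 0, 0]], [[0, -0.22, -0.4], [0, 0, 0]], [[0, -0.22, -0.5], [0, 0, 0]], [[0, -0.22, -0.5], [0, 0, 0]], [[0, -0.22, -0.5], [0, 0, 0]]]}}

```text
clock: 47.8
tcp_pos: [0.4113, 0.3275, 0.239]
orientation: [-2.315, -2.122, -0.002]
contact_force: [-0.1, 0.2, -0.4]
grip_width: 0.0001
gripper_force: 0.0
```

```bash
python3 ball.py; python3 -c "
from h import *
im,d,P=cloud('wrist'); save('w8.png',im); plane(im,P,'blue',.11); blobs(im,P)
im,d,P=cloud('side'); save('side8.png',im[100:300,180:480].repeat(2,0).repeat(2,1))"
```

```text
side 62 [0.4876 0.3183 0.1176] [0.476 0.308 0.104] [0.501 0.332 0.127]
top 84 [0.4898 0.3234 0.1203] [0.478 0.313 0.11 ] [0.502 0.335 0.129]
at [0.4107 0.3268 0.2377] psi -5.0 w -0.0004 gf 0.0 t 47.9 F [-0.   0.5 -0.3] j [-1.59  0.37  1.01  1.97 -0.38  1.   -0.48]
(0.47, 0.327, 0.114, -5) -> [0.022, 0.237, 0.495] [-0.001, 0.001, -0.0] rows 3
blue n 3664 z 0.1093 tilt [ 0.031 -0.026] c [0.5942 0.164 ]
red [573.0, 247.0] n 8208 ztop 0.111 encl [0.606  0.2933] 0.0347 mean [0.6021 0.2963]
red [435.0, 233.0] n 1062 ztop 0.1234 encl [0.4916 0.3241] 0.0115 mean [0.4909 0.3252]
blue [493.0, 4.0] n 129 ztop 0.0423 encl [0.5545 0.475 ] 0.0057 mean [0.5537 0.4747]
blue [541.0, 388.0] n 5225 ztop 0.1107 encl [0.5942 0.164 ] 0.0343 mean [0.5915 0.1692]
```

View pics/w8.png

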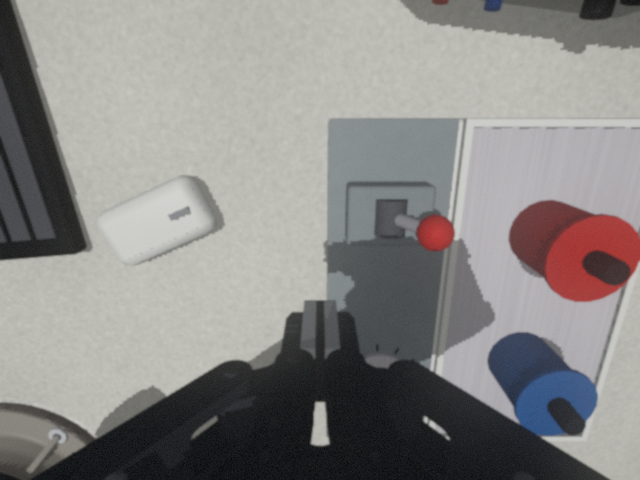

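View pics/side8.png

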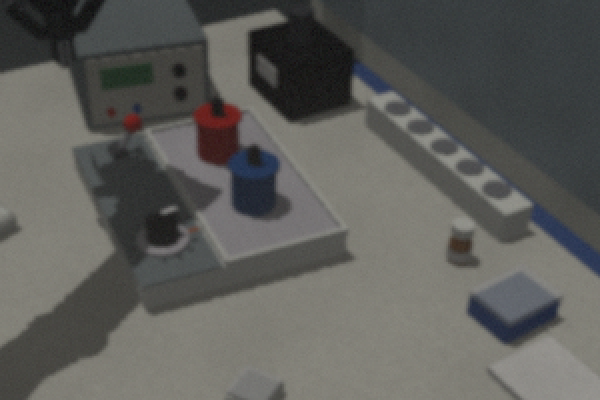

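The wrist view shows the lever leaning to the on side at its stop, with the ball at (435,233). The side view shows both cups covered and level on the plate and the dial pointing at the orange tick. Handing in.

```bash
python3 -c "
from bench import r
print(r.hand_in())"
```

```text
the job is handed in; nothing more can be done
None
```

I handed the job in at about 48 s: the blue and red cups (no yellow cup was there) stand on the plate with their own covers seated level, the dial was set to about 3.0 rad (60), and then the lever was pushed to its on stop. I checked all of this in the camera images, but the hand-in returned no verdict.

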